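Seal a carton of plant food in the airtight garden tin

ROBOT

A 6-joint arm with a two-finger parallel gripper is mounted at the origin on the work surface. World frame = base frame: x ahead of the robot, y to its left, z up, the work surface at z = 0. Lengths are in m, angles in rad, forces in N, time in s.
With the tool pointing down it reaches from about 0.3 to 0.775 m from the base axis. Payload 14.6 kg.
Tool frame: the origin (TCP) lies at the very end of the fingers, on their centre line; the grasp point (between the pads) lies robot.tcp_to_grasp behind it (robot.tcp_to_grasp is the distance from the TCP to the grasp point, in m); z points along the fingers, x is the direction in which the jaws open and shut, and the axes are right-handed (so a half turn about z gives the same grasp; the last joint's range is limited). The gripper opens to 85 mm and grips with 20 to 120 N. Pads are 22 mm wide; open, the fingers measure 114 mm over their backs; the gripper's body (76 mm by 85 mm) begins 54 mm behind the grasp point. The pads swing forward as they close: fully open they stand 13 mm farther back than shut.
Start: joints at [1.084, 0.3, 1.521, -0, 1.321, -0.067], TCP at [0.224, 0.502, 0.231] pointing down, gripper open.
Joint ranges: [-3.03, 3.03], [-0.79, 2.21], [0.23, 2.52], [-1.04, 4.18], [0, 3.07], [-2.55, 2.55]. Speed limits (rad/s): [2.22, 2.22, 2.57, 3.14, 3.14, 3.14].

INTERFACE

Orientations are given as a unit quaternion [x, y, z, w].
In Python, from rig import readout, vision, workorder, robot gives the robot as it stands. The module is installed in compiled form; this text tells all that it offers.
- The arm moves only by the tool drive_tool, never from a script. Its argument "increments" is a list of rows, each an object with "linear": the shift along the world's x, y, z in units of 3 cm (1.0 is 3 cm), a list of three; "dr": the turn, a rotation vector about the world's x, y, z in units of 0.08 rad (1.0 is 0.08 rad), a list of three. A call has 1 to 8 rows; each row shifts and turns the commanded pose from where the row before left it; what a row does not reach is not made up. A row lasts 1/10 s, in which the tool goes at most 50 mm and 8.59 degrees, less where a joint would pass 70% of its speed; a pose out of reach is approached as far as the arm can. A call with a number of a shift or a turn outside -1 to 1 is refused whole. A call with a gripper value outside its range is refused whole. "claw" is the opening, from -1 (shut) to 1 (fully open), set as the call begins (left out, the last holds). The fingers move at their own pace and stop on an object; "grip_force" is the grip in N (left out, the last holds). Time passes only in rows, so rows that do not move let the fingers close. It gives the time, the measured TCP pose, the force and the opening at its end, in the units of the state.
- readout.sense(): the state, without advancing time (a new reading comes with each control period).
- vision.capture(name): name is "scene" or "top" or "wrist"; returns the picture (420x560x3 uint8, red, green, blue); there is no depth.
- vision.camera_info(name): a dict with "camera_matrix" (3x3 intrinsics, pixels), "R" (3x3) and "t" (3): a world point X has camera coordinates R X + t; the wrist camera has in their place "T_tool_cam" (4x4, takes a point from camera to tool coordinates, whose origin is the TCP and whose axes are the tool frame's). Camera axes: x right, y down, z forward; pixel columns grow to the right and rows downward; lengths in m; the calibration is good to about 2 mm. A picture is of the moment at which its call begins: read the wrist's pose just before it. camera_info takes no time and is no camera call.
- workorder.sign_off(): hands the job in, once; it reports no verdict.
The state is a dict: "t": time; "q": joint angles; "qd": joint speeds; "joint_efforts": joint torques, N m; "tool_pos": TCP position; "eef_rot": TCP orientation; "force": force on the tool from outside, world axes, zero at the start; "moment": the same for the moment, N m; "width": opening from 0.0 (shut) to 1.0 (fully open).
Only numpy, scipy, OpenCV 4.12 (cv2) and the standard library are available. Lean on these libraries where they do the work, as an engineer would, in place of code of your own. Each camera call takes 0.05 s, during which the arm holds its last target.

TASK

Put the carton of plant food away dry: stand it upright in the open aluminium tin beside the jar, fetch the lid by its handle and set it over the tin, then press down around the lid's edge corner by corner until its gasket is fully seated all the way round. Press firmly but not so hard that the thin lid dents: a light push on each corner, not a heavy one in the middle. The jar must stay upright and the other things on the bench where they are.

Things in the scene. Friction and masses are not known exactly. Their poses are not given: they have to be found in the camera images.
- tin: Open aluminium storage tin, screwed to the bench, 140 (x) by 180 (y) by 92 mm high, walls and floor 3 mm. Origin: centre of its underside; x points from its front (towards the robot) to its back, y to its left, z up. A rolled bead runs round the outside under the rim: when the lid is home its skirt stands just above the bead, evenly all round.
- rim (a point): Centre of the tin's open mouth, 92 mm over its underside. On the rim lie four lengths of black rubber gasket, one round each corner. Their tops stand 9 to 12 mm over the rim at first; each slides down stiffly (16 N) to 4 mm over the rim, and stays there, when the lid's corner above it is pressed.
- lid: The tin's lift-off aluminium lid, 152 (x) by 192 (y) mm, 24 mm high (skirt inside 148 by 188, 4 mm play a side over the tin), 0.26 kg, lying upright on the bench. Origin: centre of the skirt's lower edge, z up. It fits either way round (half a turn). Lower edge over the tin's underside: 81 to 84 mm when just laid on, 76 mm when seated. 18 to 25 N on a corner drives it home; pressing the lid on the tin with over 60 N dents it.
- handle (a point): Middle of the lid's steel strap handle, a bar 96 mm long along the lid's x, 12 mm wide and 10 mm thick, its top 56 mm over the lid's lower edge (32 mm over the upper face); gap of 22 mm under it. This point is the bar's centre, 51 mm over the lower edge.
- corner_a (a point): Point on the lid's upper face near its corner at -x +y, 13 mm in from both edges, over the gasket: where to press. It is 100 mm over the tin's underside when that corner is seated, 5 to 8 mm more before. Pressing one corner may rock the opposite one up until that is pressed too.
- corner_b (a point): Point on the lid's upper face near its corner at -x -y, 13 mm in from both edges, over the gasket: where to press. It is 100 mm over the tin's underside when that corner is seated, 5 to 8 mm more before. Pressing one corner may rock the opposite one up until that is pressed too.
- corner_c (a point): Point on the lid's upper face near its corner at +x +y, 13 mm in from both edges, over the gasket: where to press. It is 100 mm over the tin's underside when that corner is seated, 5 to 8 mm more before. Pressing one corner may rock the opposite one up until that is pressed too.
- corner_d (a point): Point on the lid's upper face near its corner at +x -y, 13 mm in from both edges, over the gasket: where to press. It is 100 mm over the tin's underside when that corner is seated, 5 to 8 mm more before. Pressing one corner may rock the opposite one up until that is pressed too.
- carton: Plain cardboard carton of plant food with a paper band, 95 (x) by 50 (y) by 78 mm high, about 0.28 kg, standing on the bench. Origin: centre of its underside, z up, x along its length.
- jar: Glass jar with a steel cap, 50 mm diameter, 74 mm high, standing in the left (+y) half of the tin, some 55 mm from its middle. Origin: centre of its underside. The carton belongs beside it, in the -y half, with its length along the tin's x.
- pot: Empty green plastic plant pot, 110 mm wide at the rim, 100 mm high. Origin: centre of its underside. Bystander; it may have changed places with the carton.
- saucer: White ceramic saucer, 144 mm diameter, 18 mm high, left of the tin. Origin: centre of its underside. Bystander.
- trowel: Steel trowel with a wooden handle, lying on the bench at the right, 280 mm long along its x. Bystander.
- spray: Grey plastic spray bottle, 220 mm high, 76 mm diameter, right of the lid. Origin: centre of its underside. Bystander.
- succulent: Succulent in a terracotta pot, 108 mm wide, about 125 mm high, behind the lid. Origin: centre of its underside. Bystander.
There are look-alikes about, which are no part of the job. Leave any pink or purple look-alike of the lid alone.

How it is judged:
On the way, in this order (a step that is already met when the one before it is completed fails the run):
1. the carton stands upright on the tin's floor beside the jar, let go (x of carton in the frame of tin between -0.04 and 0.04 m and y of carton in the frame of tin between -0.07 and 0.02 m and z of carton in the frame of tin below 0.01 m and angle between carton's own z axis and vertical below 0.15 rad and contact force between the fingers and carton below 0.1 N), for 0.2 s.
2. the lid lies on the tin, skirt over the rim, let go (horizontal distance between lid and tin below 0.012 m and angle between the x axis of lid and the x axis of tin, either way round below 0.15 rad and z of lid in the frame of tin between 0.07 and 0.092 m and contact force between the fingers and lid below 0.1 N), for 0.2 s.
3. all four corners of the lid are pressed home (within 2 mm) (z of each of corner_a, corner_b, corner_c, corner_d in the frame of tin below 0.1022 m), for 0.2 s.
At the end, for the whole second after the job is handed in: The carton stands upright (within 0.15 rad) on the tin's floor in the free half beside the upright jar, and the lid is on, with all four corners seated (their upper face no more than 102.2 mm over the tin's underside) (all of step 3 and horizontal distance between lid and tin below 0.012 m and angle between the x axis of lid and the x axis of tin, either way round below 0.15 rad and z of lid in the frame of tin between 0.07 and 0.092 m and x of carton in the frame of tin between -0.04 and 0.04 m and y of carton in the frame of tin between -0.07 and 0.02 m and z of each of carton, jar in the frame of tin below 0.01 m and angle between carton's own z axis and vertical below 0.15 rad and linear speed of lid below 0.02 m/s and angle between jar's own z axis and vertical below 0.2 rad); the robot touches nothing.
It fails at once if the lid is dented (pressed down on the tin with more than 62 N in all) (contact force between lid and tin above 62 N).
It fails at once if the jar in the tin is knocked over (angle between jar's own z axis and vertical above 0.5 rad).
It fails at once if the pot, saucer, trowel, spray bottle or succulent is moved by more than 30 mm (distance of any of pot, saucer, trowel, spray, succulent from where it was at the start of the episode above 0.03 m).
It also fails if it takes over 72 s, if anything falls off the work surface, if the arm or the gripper's body presses on something with over 40 N, if the wrist force passes 120 N, or if a joint passes its speed limit or range.

## Working session

There is one attempt and no reset: what is moved stays moved. The work goes in short steps, Python scripts to look and compute and a tool call to move; the robot and the scene stay as the last step left them, time stands still between calls to the robot, and variables do not carry over. Pictures are saved under pics/ and viewed, and the job is handed in when it is done.

Besides the shell and the picture viewer there is one more tool, called after "Emit:" as name([rows], argument=value, ...), one row to a line, values as JSON. drive_tool: Moves the arm, as the interface text tells. Shifts and turns lie within -1 to 1; 1 stands for 3 cm of shift or 0.08 rad of turn. Its arguments: {"type":"object","properties":{"increments":{"type":"array","items":{"type":"object","properties":{"linear":{"type":"array","items":{"type":"number","minimum":-1,"maximum":1}},"dr":{"type":"array","items":{"type":"number","minimum":-1,"maximum":1}}}}},"claw":{"type":"number"},"grip_force":{"type":"number"}},"required":["increments"]}

```bash
ls; mkdir -p pics; python3 - <<'E'
from rig import readout, vision, workorder, robot
import cv2
print(readout.sense()); print(robot.tcp_to_grasp, [a for a in dir(robot) if a[0]!='_'])
for n in ["scene","top","wrist"]:
    im=vision.capture(n); cv2.imwrite(f"pics/{n}0.png",im[:,:,::-1]); print(n,vision.camera_info(n))
E
```

```text
pics
{'t': 0.0, 'q': array([ 1.08439399e+00,  3.00478632e-01,  1.52157204e+00, -3.17357397e-05,
        1.32076126e+00, -6.66028049e-02]), 'qd': array([ 1.67417452e-03,  2.45200607e-04, -7.73135377e-04,  4.24067486e-06,
       -1.44548523e-03,  1.32905902e-04]), 'joint_efforts': array([-3.16324426e-03, -5.43510962e+01, -3.61780536e+01, -2.98328005e-04,
        4.26923027e-03,  7.54466697e-06]), 'tool_pos': array([0.22406372, 0.5020218 , 0.23072102]), 'eef_rot': array([ 8.38918855e-01,  5.44256175e-01, -5.24901347e-04,  3.10450115e-04]), 'force': array([-0.64734431,  0.61103374,  0.86039831]), 'moment': array([ 0.06183327, -0.02584965,  0.02704609]), 'width': 0.9995674773557491}
0.0187 ['Unreachable', 'tcp_to_grasp']
scene {'camera_matrix': array([[420.22313125,   0.        , 281.24443989],
       [  0.        , 420.22313125, 205.35691839],
       [  0.        ,   0.        ,   1.        ]]), 'R': array([[-0.37023188,  0.9287279 , -0.01982041],
       [ 0.63649209,  0.2380773 , -0.73361912],
       [-0.67661375, -0.28422472, -0.67927177]]), 't': array([ 0.21284615, -0.2212771 ,  1.710
[... 224 characters left out ...]
  0.01222708],
       [-0.98639683, -0.01540749, -0.16365791],
       [ 0.16381895, -0.00983686, -0.98644138]]), 't': array([-0.07264845,  0.48897857,  1.45791062])}
wrist {'camera_matrix': array([[373.35760934,   0.        , 279.53530368],
       [  0.        , 373.35760934, 208.03247437],
       [  0.        ,   0.        ,   1.        ]]), 'T_tool_cam': array([[ 9.99999953e-01,  7.56512121e-05,  2.95467105e-04,
         5.89205323e-04],
       [-1.54687446e-04,  9.60709514e-01,  2.77555771e-01,
        -6.96864859e-02],
       [-2.62860629e-04, -2.77555803e-01,  9.60709481e-01,
        -1.43191565e-01],
       [ 0.00000000e+00,  0.00000000e+00,  0.00000000e+00,
         1.00000000e+00]])}
```

View pics/scene0.png

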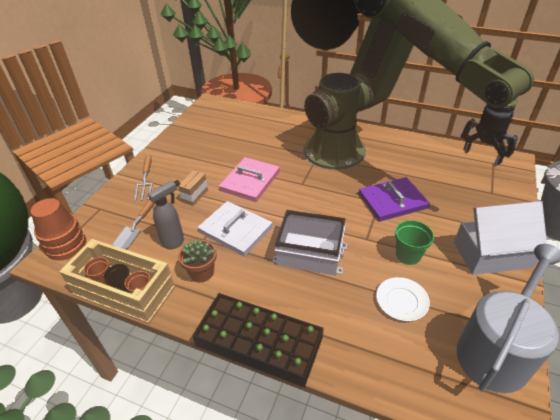

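View pics/top0.png

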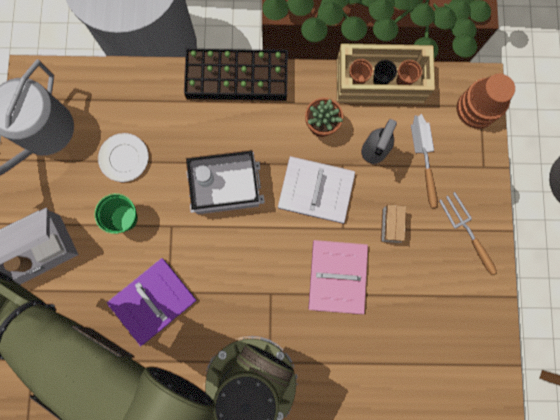

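View pics/wrist0.png

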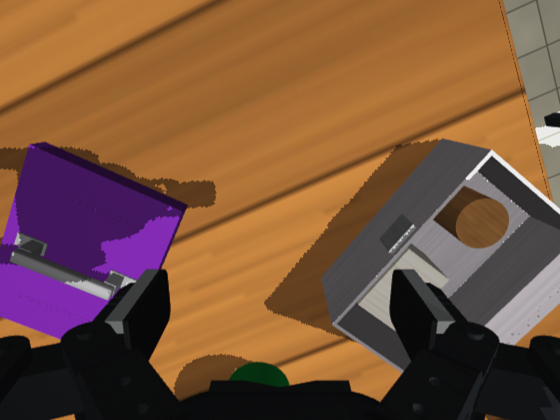

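Candidates: for the carton, the brown block with a band at top (394,223) / scene (193,187), while the green pot is at top (116,214). For the lid, silver at top (317,190), against pink at (338,277) and purple at (152,302). For the tin, the open tin at top (224,180), against the grey toolbox at top (30,255). Next, a close crop to check.

```bash
python3 - <<'E'
import cv2,numpy as np
a=cv2.imread('pics/top0.png')[135:255,175:425]; cv2.imwrite('pics/c1.png',cv2.resize(a,None,fx=3.2,fy=3.2,interpolation=cv2.INTER_CUBIC))
a=cv2.imread('pics/scene0.png')[160:280,160:360]; cv2.imwrite('pics/c2.png',cv2.resize(a,None,fx=4,fy=4,interpolation=cv2.INTER_CUBIC))
E
```

```text
(no output)
```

View pics/c1.png

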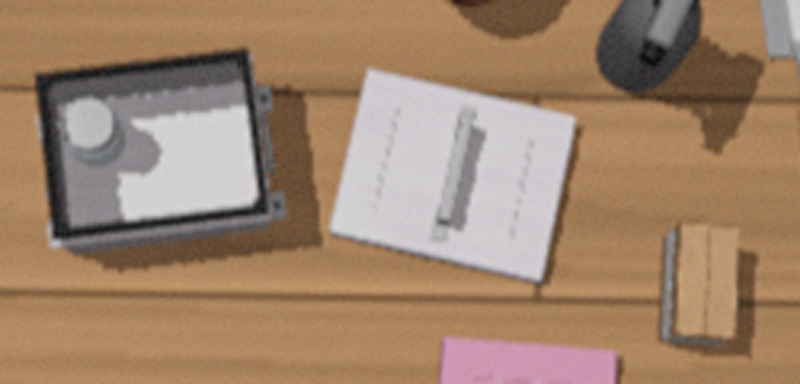

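View pics/c2.png

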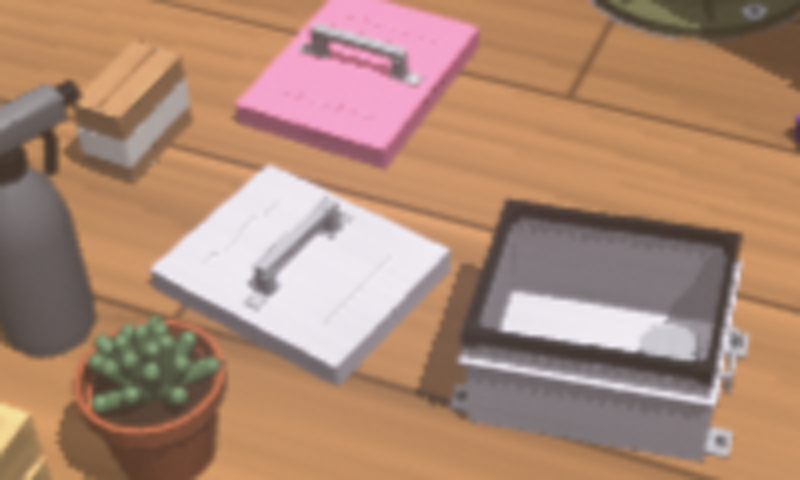

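```bash
cat > h.py <<'E'
import numpy as np,cv2
from rig import readout, vision
from scipy.spatial.transform import Rotation as Rn
def P(name):
    c=vision.camera_info(name); return c['camera_matrix'],c['R'],c['t']
def tri(pt,ps):
    A=[K@np.c_[R,t] for K,R,t in (P('top'),P('scene'))]
    X=cv2.triangulatePoints(A[0],A[1],np.array(pt,float).T,np.array(ps,float).T); return (X[:3]/X[3]).T
def onplane(name,p,z):
    K,R,t=P(name); C=-R.T@t; d=R.T@np.linalg.inv(K)@np.r_[p,1]; return C+d*(z-C[2])/d[2]
def proj(name,X):
    K,R,t=P(name); x=K@(R@np.asarray(X,float).T+t[:,None]); return (x[:2]/x[2]).T
E
python3 - <<'E'
from h import *
np.set_printoptions(precision=4,suppress=True)
T=lambda L:[(175+u/3.2-.35,135+v/3.2-.35) for u,v in L]
S=lambda L:[(160+u/4-.4,160+v/4-.4) for u,v in L]
D={'carton':([(680,222),(740,228),(736,336),(676,330)],[(78,103),(137,42),(188,68),(128,137)],.078),
'lid':([(368,68),(577,117),(544,283),(331,232)],[(340,372),(152,268),(268,165),(450,255)],.024),
'tin':([(37,75),(248,50),(270,208),(58,238)],[(715,380),(465,345),(510,202),(742,235)],.102)}
for k,(a,b,z) in D.items():
    if k=='carton': b=[b[0],b[0],b[0],b[0]][:0] or [(78,103),(137,42),(188,68),(128,137)]
    p=np.array([onplane('top',q,z) for q in T(a)]); s=np.array([onplane('scene',q,z) for q in S(b)])
    print(k,'\ntop',p[:,:2].tolist(),p.mean(0),'\nscene',s[:,:2].tolist(),s.mean(0))
    for r in range(4):
        X=tri(T(a),np.roll(S(b),r,0))
        if np.ptp(X[:,2])<.03: print(r,X)
E
```

```text
carton 
top [[0.4938386894733263, -0.36696343811219734], [0.48941230953355097, -0.41859674582290074], [0.3961282161430129, -0.4127583358625187], [0.40049456760214996, -0.36166477605405145]] [ 0.445 -0.39   0.078] 
scene [[0.4839219477565304, -0.4133729021345538], [0.3917541322471778, -0.40911312223011564], [0.4085153164191938, -0.34764367614468694], [0.5075845698610828, -0.3497569539431883]] [ 0.4479 -0.38    0.078 ]
1 [[ 0.4947 -0.3669  0.0633]
 [ 0.4876 -0.4154  0.0812]
 [ 0.395  -0.4103  0.0806]
 [ 0.3999 -0.3604  0.0688]]
lid 
top [[0.6400275165997834, -0.09888968765881212], [0.5977315049785508, -0.2877068904709415], [0.4464262478966501, -0.2568559863442004], [0.48928343963249954, -0.0674538781839983]] [ 0.5434 -0.1777  0.024 ] 
scene [[0.63853995351029, -0.09513029601900441], [0.5919977536412488, -0.2873526412037075], [0.44631828232793147, -0.2558050884914028], [0.49230084996492307, -0.06472930138573646]] [ 0.5423 -0.1758  0.024 ]
0 [[ 0.6394 -0.0975  0.0242]
 [ 0.5961 -0.286   0.0287]
 [ 0.4463 -0.2565  0.0238]
 [ 0.4896 -0.067   0.0207]]
tin 
top [[0.6084772244945081, 0.18636941730392148], [0.6335559687982445, 0.006720648381605188], [0.49624580527517226, -0.014789767857355002], [0.46782132564562623, 0.16288611781338813]] [0.5515 0.0853 0.102 ] 
scene [[0.6109145758459287, 0.1883104554716345], [0.6425777064176973, 0.012535131798094179], [0.4925655418742092, -0.01098000966200341], [0.4646927727382171, 0.1674806475743271]] [0.5527 0.0893 0.102 ]
0 [[ 0.609   0.1872  0.0994]
 [ 0.6357  0.0079  0.093 ]
 [ 0.4953 -0.0131  0.1039]
 [ 0.4671  0.1647  0.1031]]
```

The crops confirm the choice: the carton is the cardboard block with a white band, the lid is the silver one, and the jar is in the tin. I'll move over the tin for a wrist look while turning the tool.

Emit:
drive_tool([
  {"linear": [0.68,-0.95,0.15],"dr": [0,0,-1]},
  {"linear": [0.68,-0.95,0.15],"dr": [0,0,-1]},
  {"linear": [0.68,-0.95,0.15],"dr": [0,0,-1]},
  {"linear": [0.68,-0.95,0.15],"dr": [0,0,-1]},
  {"linear": [0.68,-0.95,0.15],"dr": [0,0,-1]},
  {"linear": [0.68,-0.95,0.15],"dr": [0,0,-1]},
  {"linear": [0.68,-0.95,0.15],"dr": [0,0,-1]},
  {"linear": [0.68,-0.95,0.15],"dr": [0,0,-1]},
], claw=1)

```text
t: 0.95
tool_pos: [0.3879, 0.2729, 0.2674]
eef_rot: [0.968, 0.251, -0.0, 0.0]
force: [0.3, 0.4, 0.3]
width: 1.002
```

Emit:
drive_tool([
  {"linear": [0.68,-0.95,0.15],"dr": [0,0,-1]},
  {"linear": [0.68,-0.95,0.15],"dr": [0,0,-1]},
  {"linear": [0.68,-0.95,0.15],"dr": [0,0,-1]},
  {"linear": [0.68,-0.95,0.15],"dr": [0,0,-1]},
  {"linear": [0.68,-0.95,0.15],"dr": [0,0,-1]},
  {"linear": [0.68,-0.95,0.15],"dr": [0,0,-1]},
  {"linear": [0.68,-0.95,0.15],"dr": [0,0,-1]},
  {"linear": [0.68,-0.95,0.15],"dr": [0,0,-1]},
])

```text
t: 1.75
tool_pos: [0.5512, 0.0449, 0.3033]
eef_rot: [0.998, -0.066, -0.0, -0.0]
force: [0.8, 1.0, 0.4]
width: 1.0
```

Emit:
drive_tool([
  {"linear": [0,0,0]},
  {"linear": [0,0,0]},
])

```text
validation failed for argument at $.in...
```

```bash
cat >> h.py <<'E'
import json
def snapw(tag):
    s=readout.sense(); im=vision.capture('wrist'); cv2.imwrite(f'pics/{tag}.png',im[:,:,::-1])
    json.dump({'p':list(map(float,s['tool_pos'])),'q':list(map(float,s['eef_rot']))},open(f'pics/{tag}.json','w'))
    R=Rn.from_quat(s['eef_rot']).as_matrix()
    print(s['t'],s['tool_pos'].round(4),'psi',np.arctan2(R[1,0],R[0,0]).round(4),'tilt',R[:,2].round(4),'F',s['force'].round(2),'w',round(s['width'],3))
def wcam(tag):
    d=json.load(open(f'pics/{tag}.json')); c=vision.camera_info('wrist')
    T=np.eye(4);T[:3,:3]=Rn.from_quat(d['q']).as_matrix();T[:3,3]=d['p']; M=np.linalg.inv(T@c['T_tool_cam'])
    return c['camera_matrix'],M[:3,:3],M[:3,3]
_P=P
def P(name): return _P(name) if name in('top','scene') else wcam(name)
def tri2(n1,p1,n2,p2):
    A=[K@np.c_[R,t] for K,R,t in (P(n1),P(n2))]
    X=cv2.triangulatePoints(A[0],A[1],np.array(p1,float).T,np.array(p2,float).T); return (X[:3]/X[3]).T
E
python3 -c "from h import *; snapw('w1')"
```

```text
1.75 [0.5512 0.0449 0.3033] psi -0.1324 tilt [-3.e-04  0.e+00 -1.e+00] F [0.84 1.02 0.37] w 1.0
```

View pics/w1.png

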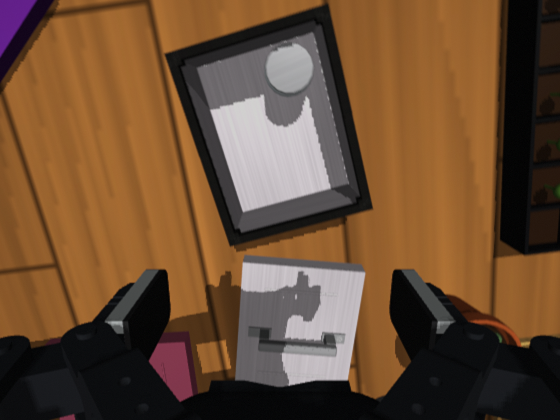

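Tin's outer gasket corners are at about (166,53), (328,6), (372,209), (232,245), with the jar cap at (289,68). The silver lid is partly in view, with its handle at (297,341).

Emit:
drive_tool([
  {"linear": [-0.5,-0.3,0],"dr": [0,0,-1]},
  {"linear": [-0.5,-0.3,0],"dr": [0,0,-1]},
  {"linear": [-0.5,-0.3,0],"dr": [0,0,-1]},
  {"linear": [-0.4,-0.3,0],"dr": [0,0,-1]},
  {"linear": [-0.3,-0.3,0],"dr": [0,0,-1]},
  {"linear": [-0.2,-0.3,0],"dr": [0,0,-1]},
  {"linear": [0,-0.3,0],"dr": [0,0,-1]},
  {"linear": [0,0,0],"dr": [0,0,-1]},
])

```text
t: 2.6
tool_pos: [0.4783, -0.0175, 0.3032]
eef_rot: [0.926, -0.377, -0.0, 0.0]
force: [-0.0, 0.8, 0.6]
width: 0.999
```

Emit:
drive_tool([
  {"linear": [0,-0.2,0],"dr": [0,0,-1]},
  {"linear": [0,-0.2,0],"dr": [0,0,-1]},
  {"linear": [0,-0.2,0],"dr": [0,0,-1]},
  {"linear": [0,-0.2,0],"dr": [0,0,-1]},
  {"linear": [0,0,0],"dr": [0,0,-1]},
  {"linear": [0,0,0],"dr": [0,0,-1]},
  {"linear": [0,0,0],"dr": [0,0,-1]},
  {"linear": [0,0,0],"dr": [0,0,0]},
])

```text
t: 3.4
tool_pos: [0.4785, -0.0407, 0.3031]
eef_rot: [0.787, -0.617, -0.0, 0.0]
force: [-0.3, 0.9, 0.9]
width: 0.999
```

```bash
python3 -c "from h import *; snapw('w2')"
```

```text
3.4 [ 0.4785 -0.0407  0.3031] psi -1.3302 tilt [-4.e-04  1.e-04 -1.e+00] F [-0.29  0.85  0.86] w 0.999
```

View pics/w2.png

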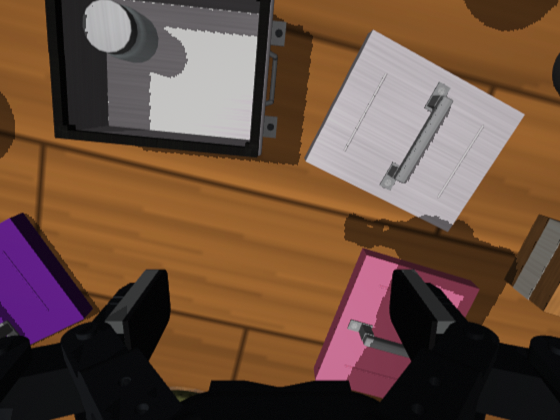

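The lid corners are at (374,30), (523,115), (450,231), (306,159), its handle runs (440,98) to (402,180), and the carton is entering at (540,265). Moving on over the carton.

Emit:
drive_tool([
  {"linear": [-0.3,-0.9,-0.2],"dr": [0,0,-0.5]},
  {"linear": [-0.3,-0.9,-0.2],"dr": [0,0,-0.5]},
  {"linear": [-0.3,-0.9,-0.2],"dr": [0,0,-0.5]},
  {"linear": [-0.3,-0.9,-0.2],"dr": [0,0,-0.5]},
  {"linear": [-0.3,-0.9,-0.2],"dr": [0,0,-0.5]},
  {"linear": [-0.3,-0.9,-0.2],"dr": [0,0,-0.5]},
  {"linear": [0,0,0],"dr": [0,0,-0.5]},
  {"linear": [0,0,0],"dr": [0,0,0]},
])

```text
t: 4.25
tool_pos: [0.4243, -0.2032, 0.267]
eef_rot: [-0.694, 0.72, 0.0, -0.0]
force: [-0.2, -0.0, 0.1]
width: 0.999
```

```bash
python3 -c "from h import *; snapw('w3')"
```

```text
4.25 [ 0.4243 -0.2032  0.267 ] psi -1.6087 tilt [-5.e-04  3.e-04 -1.e+00] F [-0.19 -0.04  0.09] w 0.999
```

View pics/w3.png

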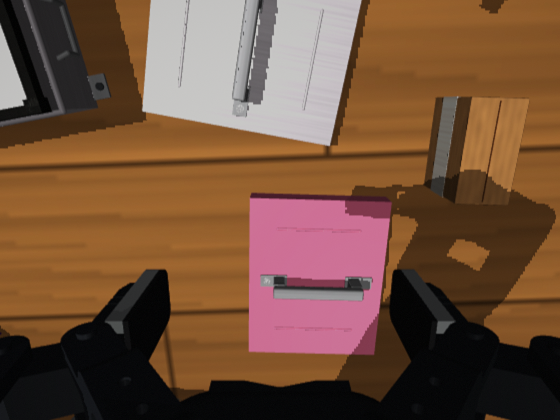

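Carton top face: (470,97), (529,98), (509,205), (456,203).

Emit:
drive_tool([
  {"linear": [0,-0.95,-0.1],"dr": [0,0,0]},
  {"linear": [0,-0.95,-0.1],"dr": [0,0,0]},
  {"linear": [0,-0.95,-0.1],"dr": [0,0,0]},
  {"linear": [0,-0.95,-0.1],"dr": [0,0,0]},
  {"linear": [0,-0.95,-0.1],"dr": [0,0,0]},
  {"linear": [0,-0.95,-0.1],"dr": [0,0,0]},
  {"linear": [0,0,0],"dr": [0,0,0]},
  {"linear": [0,0,0],"dr": [0,0,0]},
])

```text
t: 5.1
tool_pos: [0.4248, -0.3734, 0.249]
eef_rot: [-0.694, 0.72, 0.0, 0.0]
force: [-0.2, 0.2, 0.2]
width: 1.0
```

```bash
python3 -c "from h import *; snapw('w4')"
```

```text
5.1 [ 0.4248 -0.3734  0.249 ] psi -1.6072 tilt [-3.e-04  5.e-04 -1.e+00] F [-0.23  0.2   0.17] w 1.0
```

View pics/w4.png

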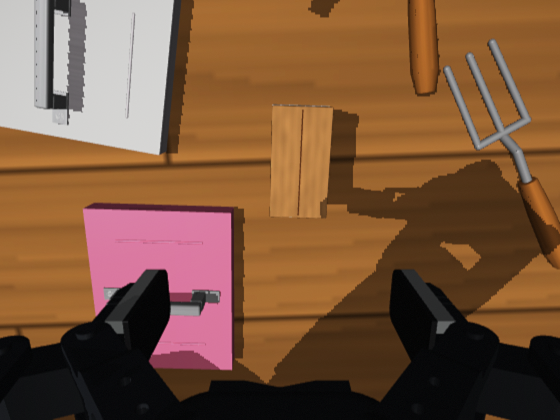

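Carton top face here: (273,106), (333,108), (326,217), (270,217).

```bash
cat >> h.py <<'E'
def projn(n,X):
    K,R,t=P(n); x=K@(R@np.asarray(X,float).T+t[:,None]); return (x[:2]/x[2]).T
from scipy.optimize import least_squares
def fitrect(obs,sx,sy,x0):  # obs: {view:[4 pts or None]} order (+x+y),(+x-y),(-x-y),(-x+y)
    L=np.array([[sx,sy],[sx,-sy],[-sx,-sy],[-sx,sy]])/2
    def f(p):
        c,s=np.cos(p[3]),np.sin(p[3]); X=np.c_[p[0]+L[:,0]*c-L[:,1]*s,p[1]+L[:,0]*s+L[:,1]*c,np.full(4,p[2])]
        r=[]
        for n,pts in obs.items():
            u=projn(n,X)
            for i,q in enumerate(pts):
                if q is not None: r+=list(u[i]-q)
        return np.array(r)
    s=least_squares(f,x0,loss='soft_l1'); print('fit',s.x.round(4),'res',f(s.x).round(1)); return s.x
E
python3 - <<'E'
from h import *
np.set_printoptions(precision=4,suppress=True)
w3=[(470,97),(529,98),(509,205),(456,203)]; w4=[(273,106),(333,108),(326,217),(270,217)]
X=tri2('w3',w3,'w4',w4);print(X,X.mean(0))
fitrect({'w3':w3,'w4':w4},.095,.05,[.445,-.39,.078,-.05])
lw2=[(374,30),(523,115),(450,231),(306,159)]
lid=fitrect({'w2':lw2,'w3':[None,None,(331,146),(143,111)],'w4':[None,None,(162,154),None]},.152,.192,[.545,-.178,.024,-.2])
w1=[(328,6),(372,209),(232,245),(166,53)]
for s in (.0,.004,.008):fitrect({'w1':w1,'w2':[None,(272,-5) if 0 else None,(260,157),(55,136)]},.140+s,.180+s,[.552,.087,.1,.16])
E
```

```text
[[ 0.4919 -0.37    0.0737]
 [ 0.4889 -0.4188  0.0772]
 [ 0.3956 -0.4128  0.0795]
 [ 0.3987 -0.3636  0.0804]] [ 0.4437 -0.3913  0.0777]
fit [ 0.4432 -0.3916  0.0766 -0.0548] res [ 0.8  0.  -0.   0.1 -0.8 -0.2 -1.6  0.9 -1.  -0.3  0.3 -1.1  1.   0.9
  0.6 -0.1]
fit [ 0.5439 -0.1792  0.0216 -0.2195] res [-0.1  0.2  1.3 -0.3 -2.3  0.   0.4  1.6 -0.6 -0.7  1.3 -0.4 -0.8  0.3]
fit [0.552  0.0854 0.1069 0.139 ] res [-0.5 -0.3 -0.2  0.1 -1.1  1.   0.6  1.9 -4.9 -1.2 -0.  -0.6]
fit [0.5522 0.0854 0.0999 0.1358] res [ 0.8 -1.4  0.5 -0.3 -1.7  0.5  0.3  0.8 -2.6  0.3  2.1  0.2]
fit [0.5523 0.0851 0.0921 0.1329] res [ 2.  -1.8  1.  -0.6 -2.1  0.   0.5  0.1 -0.1  1.5  4.9  0.9]
```

Emit:
drive_tool([
  {"linear": [0.3,-0.3,0],"dr": [0,0,-0.23]},
  {"linear": [0.31,-0.31,-0.5],"dr": [0,0,0]},
  {"linear": [0,0,-1],"dr": [0,0,0]},
  {"linear": [0,0,-1],"dr": [0,0,0]},
  {"linear": [0,0,-1],"dr": [0,0,0]},
  {"linear": [0,0,-1],"dr": [0,0,0]},
  {"linear": [0,0,-1],"dr": [0,0,0]},
  {"linear": [0,0,-0.5],"dr": [0,0,0]},
])

```text
t: 5.95
tool_pos: [0.4427, -0.3904, 0.0674]
eef_rot: [-0.688, 0.726, 0.001, 0.0]
force: [-0.2, -1.0, -0.1]
width: 1.004
```

Emit:
drive_tool([
  {"linear": [0,0,-0.5],"dr": [0,0,0]},
  {"linear": [0,0,-0.37],"dr": [0,0,0]},
  {"linear": [0,0,0],"dr": [0,0,0]},
])

```text
t: 6.25
tool_pos: [0.4427, -0.3917, 0.0424]
eef_rot: [-0.687, 0.727, 0.001, -0.0]
force: [1.0, 0.4, 0.7]
width: 1.002
```

Emit:
drive_tool([
  {"linear": [0,0,0],"dr": [0,0,0]},
  {"linear": [0,0,0],"dr": [0,0,0]},
  {"linear": [0,0,0],"dr": [0,0,0]},
  {"linear": [0,0,0],"dr": [0,0,0]},
  {"linear": [0,0,0],"dr": [0,0,0]},
], claw=-1, grip_force=30)

```text
t: 6.75
tool_pos: [0.4432, -0.3924, 0.0442]
eef_rot: [-0.687, 0.727, -0.001, 0.0]
force: [-1.0, 2.6, 6.4]
width: 0.585
```

Width 0.585 is about 50 mm, so the carton is gripped. Lifting and carrying it.

Emit:
drive_tool([
  {"linear": [0,0,0.5],"dr": [0,0,0]},
  {"linear": [0,0,1],"dr": [0,0,0]},
  {"linear": [0,0,1],"dr": [0,0,0]},
  {"linear": [0,0,1],"dr": [0,0,0]},
  {"linear": [0,0.5,1],"dr": [0,0,0]},
  {"linear": [0.2,0.8,1],"dr": [0,0,0]},
  {"linear": [0.24,0.9,0],"dr": [0,0,0.2]},
  {"linear": [0.24,0.9,0],"dr": [0,0,0.2]},
])

```text
t: 7.55
tool_pos: [0.4634, -0.2982, 0.2101]
eef_rot: [-0.698, 0.716, -0.001, 0.0]
force: [0.4, 0.9, -2.8]
width: 0.582
```

Emit:
drive_tool([
  {"linear": [0.24,0.9,0],"dr": [0,0,0.2]},
  {"linear": [0.24,0.9,0],"dr": [0,0,0.2]},
  {"linear": [0.24,0.9,0],"dr": [0,0,0.2]},
  {"linear": [0.24,0.9,0],"dr": [0,0,0.2]},
  {"linear": [0.24,0.9,0],"dr": [0,0,0.2]},
  {"linear": [0.24,0.9,0],"dr": [0,0,0.2]},
  {"linear": [0.24,0.9,0],"dr": [0,0,0.2]},
  {"linear": [0.24,0.9,0],"dr": [0,0,0.2]},
])

```text
t: 8.35
tool_pos: [0.5209, -0.0819, 0.2092]
eef_rot: [0.743, -0.669, 0.0, -0.0]
force: [0.1, -0.4, -1.6]
width: 0.58
```

Emit:
drive_tool([
  {"linear": [0.24,0.9,0],"dr": [0,0,0.2]},
  {"linear": [0.24,0.9,0],"dr": [0,0,0.2]},
  {"linear": [0.24,0.9,0],"dr": [0,0,0]},
  {"linear": [0.24,0.9,0],"dr": [0,0,0]},
  {"linear": [0,0,0],"dr": [0,0,0]},
  {"linear": [0,0,0],"dr": [0,0,0]},
])

```text
t: 8.95
tool_pos: [0.5495, 0.0252, 0.2088]
eef_rot: [0.754, -0.657, 0.0, -0.0]
force: [0.2, 0.3, -2.7]
width: 0.582
```

```bash
python3 -c "from h import *; snapw('w5')"
```

```text
8.95 [0.5495 0.0252 0.2088] psi -1.4343 tilt [ 2.e-04 -2.e-04 -1.e+00] F [ 0.15  0.29 -2.71] w 0.582
```

View pics/w5.png

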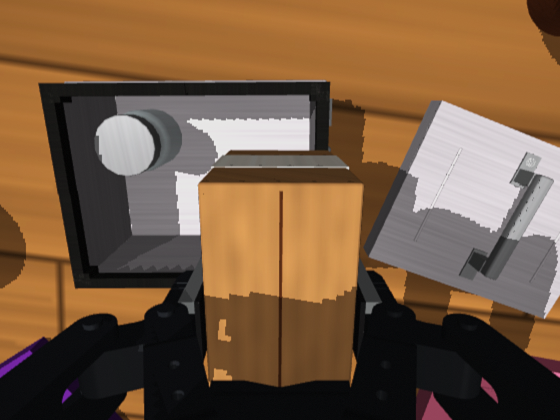

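The tin is aligned with the image, with corners at (40,85), (330,82), (75,288). The jar cap is at (127,145) and the carton is held straight. Refit before lowering.

```bash
python3 - <<'E'
from h import *
w1=[(328,6),(372,209),(232,245),(166,53)]
for s in (.0,.004):p=fitrect({'w1':w1,'w2':[None,None,(260,157),(55,136)],'w5':[(40,85),(330,82),None,(75,288)]},.140+s,.180+s,[.552,.087,.1,.16])
for n,q in(('w1',(289,68)),('w5',(127,145)),('w2',(109,27))):
    X=onplane(n,q,.077); d=X[:2]-p[:2]; c,s=np.cos(p[3]),np.sin(p[3]); print('jar',X,c*d[0]+s*d[1],-s*d[0]+c*d[1])
for y in(-.03,-.035): print(p[0]-y*np.sin(p[3]),p[1]+y*np.cos(p[3]))
E
```

```text
fit [0.5525 0.085  0.1077 0.1418] res [-0.4 -0.2  0.6  0.4 -0.5  1.8  0.5  2.7 -4.3 -1.6  0.  -0.5 -0.2 -0.1
 -0.7  1.3  0.2 -0.2]
fit [0.5518 0.0858 0.1021 0.1396] res [-0.1 -2.7  0.7 -0.3 -2.2  1.2 -1.4  0.5 -3.2  0.6  0.3  1.2  0.4 -2.4
  0.2 -0.3  0.5 -0.9]
jar [0.57285919 0.14309876 0.077     ] 0.02884044288099699 0.05376255779062729
jar [0.57395688 0.14122716 0.077     ] 0.029666955448609693 0.05175639233932931
jar [0.57269867 0.14118154 0.077     ] 0.028414633445879245 0.051886338087434834
0.5559580440990213 0.05613734324729828
0.5566539740718597 0.051186011964410284
```

Emit:
drive_tool([
  {"linear": [0.12,0.44,0],"dr": [0,0,0]},
  {"linear": [0.12,0.43,0],"dr": [0,0,0]},
  {"linear": [0,0,-0.5],"dr": [0,0,0.05]},
  {"linear": [0,0,-0.9],"dr": [0,0,0]},
  {"linear": [0,0,-0.9],"dr": [0,0,0]},
  {"linear": [0,0,0],"dr": [0,0,0]},
])

```text
t: 9.6
tool_pos: [0.5554, 0.0515, 0.136]
eef_rot: [0.755, -0.656, -0.002, 0.002]
force: [-0.4, 0.4, -2.0]
width: 0.579
```

```bash
python3 -c "from h import *; snapw('w6')"
```

```text
9.6 [0.5554 0.0515 0.136 ] psi -1.4314 tilt [-5.9e-03 -1.0e-04 -1.0e+00] F [-0.41  0.36 -2.02] w 0.579
```

View pics/w6.png

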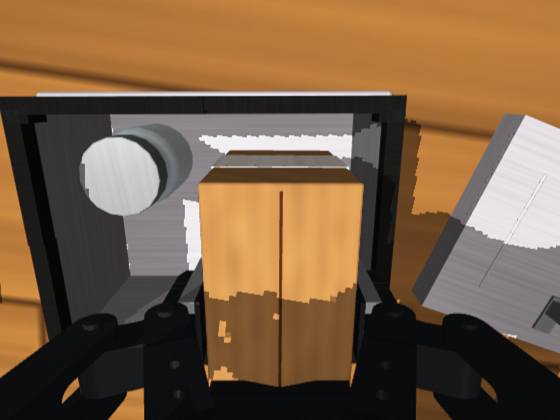

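The carton is centred between the jar and the right wall. Lowering it.

Emit:
drive_tool([
  {"linear": [0.03,0,-0.7],"dr": [0,0,0]},
  {"linear": [0,0,-0.7],"dr": [0,0,0]},
  {"linear": [0,0,-0.7],"dr": [0,0,0]},
  {"linear": [0,0,-0.4],"dr": [0,0,0]},
  {"linear": [0,0,-0.2],"dr": [0,0,0]},
  {"linear": [0,0,-0.1],"dr": [0,0,0]},
  {"linear": [0,0,0],"dr": [0,0,0]},
])

```text
t: 10.35
tool_pos: [0.5582, 0.0511, 0.0559]
eef_rot: [0.755, -0.656, 0.0, -0.0]
force: [0.2, 0.4, -2.3]
width: 0.579
```

Emit:
drive_tool([
  {"linear": [0,0,-0.1],"dr": [0,0,0]},
  {"linear": [0,0,0],"dr": [0,0,0]},
])

```text
t: 10.55
tool_pos: [0.5579, 0.051, 0.0524]
eef_rot: [0.755, -0.656, 0.0, -0.0]
force: [-1.2, -0.1, -1.7]
width: 0.583
```

Emit:
drive_tool([
  {"linear": [0,0,-0.1],"dr": [0,0,0]},
  {"linear": [0,0,0],"dr": [0,0,0]},
])

```text
t: 10.75
tool_pos: [0.5576, 0.051, 0.049]
eef_rot: [0.755, -0.656, -0.0, 0.0]
force: [-0.2, 0.1, -2.2]
width: 0.586
```

Emit:
drive_tool([
  {"linear": [0,0,-0.07],"dr": [0,0,0]},
  {"linear": [0,0,0],"dr": [0,0,0]},
])

```text
t: 10.95
tool_pos: [0.5579, 0.0511, 0.0472]
eef_rot: [0.755, -0.656, 0.0, -0.0]
force: [0.6, 0.4, -0.8]
width: 0.581
```

Emit:
drive_tool([
  {"linear": [0,0,-0.03],"dr": [0,0,0]},
  {"linear": [0,0,0],"dr": [0,0,0]},
])

```text
t: 11.15
tool_pos: [0.5579, 0.0512, 0.0471]
eef_rot: [0.755, -0.656, 0.0, -0.0]
force: [-5.0, 0.9, 10.7]
width: 0.579
```

Emit:
drive_tool([
  {"linear": [0,0,0],"dr": [0,0,0]},
  {"linear": [0,0,0],"dr": [0,0,0]},
  {"linear": [0,0,0],"dr": [0,0,0]},
  {"linear": [0,0,0],"dr": [0,0,0]},
], claw=0.46)

```text
t: 11.55
tool_pos: [0.5578, 0.051, 0.0461]
eef_rot: [0.755, -0.656, -0.0, 0.0]
force: [0.5, -0.5, 0.7]
width: 0.732
```

Emit:
drive_tool([
  {"linear": [0,0,0.4],"dr": [0,0,0]},
  {"linear": [0,0,0.9],"dr": [0,0,0]},
  {"linear": [0,0,1],"dr": [0,0,0]},
  {"linear": [0,0,1],"dr": [0,0,0]},
  {"linear": [0,0,1],"dr": [0,0,0]},
  {"linear": [-0.8,0,1],"dr": [0,0,0]},
  {"linear": [-0.8,0,1],"dr": [0,0,0]},
  {"linear": [0,0,0],"dr": [0,0,0]},
])

```text
t: 12.35
tool_pos: [0.5093, 0.0512, 0.2403]
eef_rot: [0.755, -0.656, 0.003, -0.002]
force: [0.3, -1.2, 0.5]
width: 0.731
```

```bash
python3 -c "from h import *; snapw('w7')"
```

```text
12.35 [0.5093 0.0512 0.2403] psi -1.4312 tilt [ 7.e-03  2.e-04 -1.e+00] F [ 0.28 -1.24  0.51] w 0.731
```

View pics/w7.png

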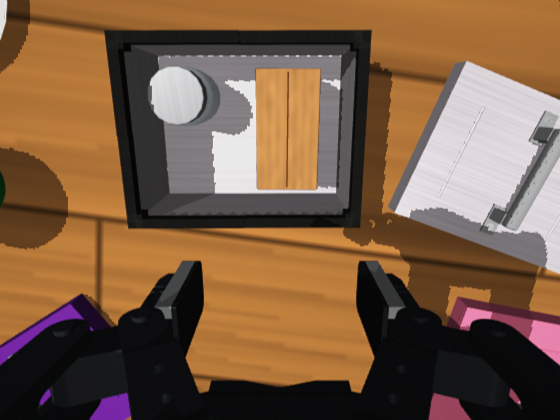

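The carton stands upright beside the jar and is released. The whole tin is visible, so I'll zoom for an accurate fit.

```bash
python3 - <<'E'
import cv2
a=cv2.imread('pics/w7.png')
o=[a[20:80,95:175],a[20:80,310:390],a[190:250,310:390],a[190:250,95:175]]
o=[cv2.resize(i,None,fx=5,fy=5,interpolation=cv2.INTER_NEAREST) for i in o]
import numpy as np
cv2.imwrite('pics/c3.png',np.vstack([np.hstack(o[:2]),np.hstack([o[3],o[2]])]))
E
```

```text
(no output)
```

View pics/c3.png

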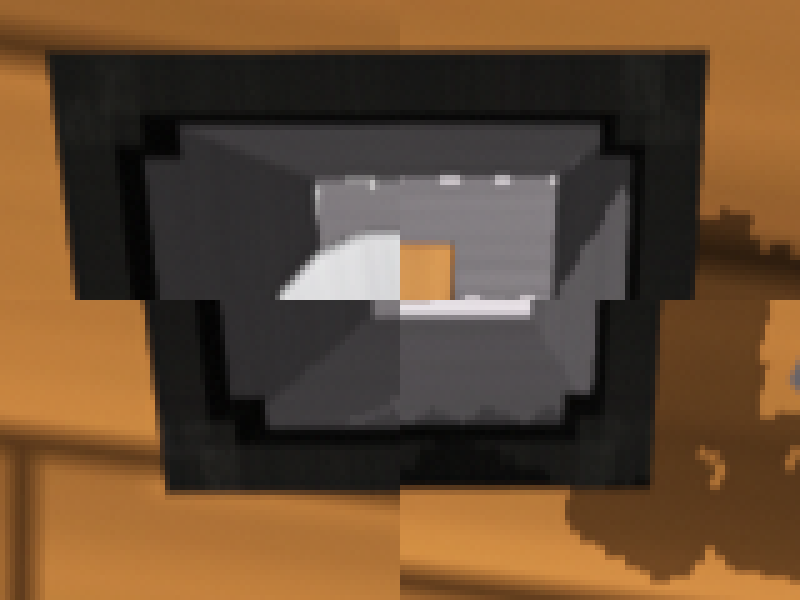

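```bash
python3 - <<'E'
from h import *
w1=[(328,6),(372,209),(232,245),(166,53)]
w7=[(104.1,30.1),(371.1,29.7),(359.5,226.7),(127.7,227.9)]
o={'w1':w1,'w5':[(40,85),(330,82),None,(75,288)],'w7':w7}
for s in (0,.002,.004):
    fitrect({'w7':w7},.140+s,.180+s,[.552,.087,.1,.14]); fitrect(o,.140+s,.180+s,[.552,.087,.1,.14])
E
```

```text
fit [0.5527 0.0857 0.1093 0.1426] res [-0.1  0.3  0.1 -0.1  0.2  0.1 -0.2 -0.4]
fit [0.5527 0.0854 0.1081 0.1418] res [-0.1 -0.9  0.9  0.1 -0.4  1.5  0.5  2.  -1.3 -0.6 -1.2  0.8 -0.7 -0.2
  1.2  0.6  0.1  0.5  0.1 -0.2  0.7 -0.9]
fit [0.5524 0.086  0.1059 0.1426] res [ 0.1  0.1 -0.1 -0.2  0.   0.3 -0.  -0.2]
fit [0.5523 0.0857 0.1051 0.1413] res [-0.1 -1.9  0.9 -0.2 -1.3  1.3 -0.5  1.2 -0.6 -1.5 -0.7  0.1 -0.1 -0.6
  1.2  0.4  0.1  0.4 -0.   0.3  0.6 -0.6]
fit [0.552  0.0863 0.1026 0.1425] res [ 0.2 -0.  -0.2 -0.4 -0.1  0.5  0.1 -0. ]
fit [0.5518 0.086  0.1022 0.1407] res [-0.2 -3.1  0.8 -0.6 -2.1  1.1 -1.6  0.4 -0.1 -2.3 -0.2 -0.6  0.2 -0.7
  0.9  0.2  0.1  0.4 -0.2  0.9  0.4 -0.1]
```

Emit:
drive_tool([
  {"linear": [0,-0.9,0],"dr": [0,0,-0.5]},
  {"linear": [0,-1,0],"dr": [0,0,-0.6]},
  {"linear": [0,-1,0],"dr": [0,0,-0.6]},
  {"linear": [0,-1,0],"dr": [0,0,-0.6]},
  {"linear": [0,-1,0],"dr": [0,0,-0.6]},
  {"linear": [0,-1,0],"dr": [0,0,-0.6]},
  {"linear": [-0.2,-1,0],"dr": [0,0,-0.6]},
  {"linear": [-0.2,-0.8,0],"dr": [0,0,-0.4]},
], claw=0.46)

```text
t: 13.2
tool_pos: [0.4975, -0.1816, 0.2343]
eef_rot: [-0.624, 0.781, 0.001, -0.0]
force: [0.1, -0.3, 0.0]
width: 0.731
```

Emit:
drive_tool([
  {"linear": [0,0,0],"dr": [0,0,0]},
  {"linear": [0,0,0],"dr": [0,0,0]},
  {"linear": [0,0,0],"dr": [0,0,0]},
])

```text
t: 13.5
tool_pos: [0.498, -0.1793, 0.2348]
eef_rot: [-0.625, 0.78, 0.0, -0.0]
force: [-0.2, 0.7, -0.2]
width: 0.732
```

```bash
python3 -c "from h import *; snapw('w8')"
```

```text
13.5 [ 0.498  -0.1793  0.2348] psi -1.7904 tilt [-5.e-04  4.e-04 -1.e+00] F [-0.18  0.68 -0.23] w 0.732
```

View pics/w8.png

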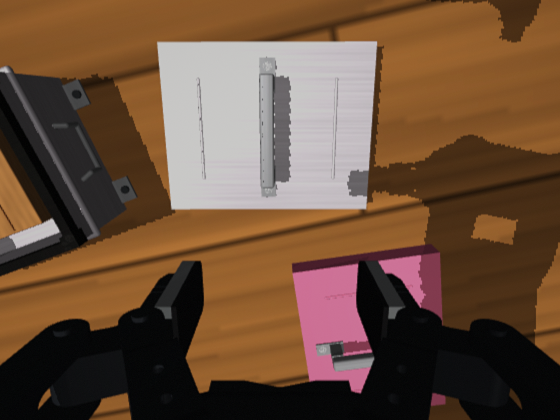

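The lid is square in the image, with corners (158,42), (377,41), (368,209), (171,209). Its handle bar runs (267,73) to (267,187).

```bash
python3 - <<'E'
from h import *
np.set_printoptions(precision=4,suppress=True)
w8=[(158,41.5),(377.3,41),(368,209),(171,209)]
lw2=[(374,30),(523,115),(450,231),(306,159)]
fitrect({'w8':w8},.152,.192,[.545,-.178,.024,-.2])
p=fitrect({'w8':w8,'w2':lw2,'w3':[None,None,(331,146),(143,111)]},.152,.192,[.545,-.178,.024,-.2])
# handle ends
a=tri2('w8',[(267,73),(267,187)],'w2',[(443,97),(402,180)]);print(a,a.mean(0))
for q in((267,73),(267,187)): print(onplane('w8',q,.056))
E
```

```text
fit [ 0.5437 -0.1785  0.0256 -0.2177] res [-0.6 -0.   0.8  0.1 -1.  -0.2  0.7  0.1]
fit [ 0.5437 -0.1785  0.0245 -0.2179] res [-0.2  0.1  0.5  0.3 -1.3 -0.5  1.  -0.2 -0.1 -0.3  2.5 -0.5 -1.5  0.7
  0.1  2.1 -0.5 -0.4 -0.1 -0. ]
[[ 0.5916 -0.1887  0.0383]
 [ 0.4995 -0.1677  0.0606]] [ 0.5456 -0.1782  0.0494]
[ 0.5906 -0.189   0.056 ]
[ 0.4981 -0.1674  0.056 ]
```

Emit:
drive_tool([
  {"linear": [0.76,0.02,-0.3],"dr": [0,0,0]},
  {"linear": [0.76,0.01,-0.9],"dr": [0,0,0]},
  {"linear": [0,0,-1],"dr": [0,0,0]},
  {"linear": [0,0,-1],"dr": [0,0,0]},
  {"linear": [0,0,-1],"dr": [0,0,0]},
  {"linear": [0,0,-1],"dr": [0,0,0]},
  {"linear": [0,0,-0.5],"dr": [0,0,0]},
  {"linear": [0,0,0],"dr": [0,0,0]},
])

```text
t: 14.35
tool_pos: [0.5427, -0.1782, 0.0625]
eef_rot: [-0.625, 0.78, 0.001, -0.001]
force: [0.3, 0.2, 0.7]
width: 0.73
```

```bash
python3 -c "from h import *; snapw('w9')"
```

```text
14.35 [ 0.5427 -0.1782  0.0625] psi -1.7905 tilt [-0.003   0.0012 -1.    ] F [0.27 0.23 0.66] w 0.73
```

View pics/w9.png

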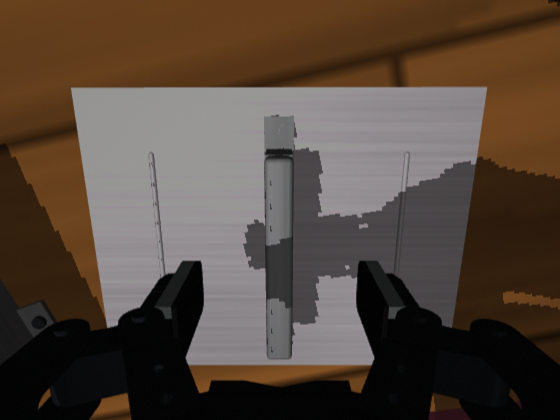

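The bar at column 279 sits exactly midway between the fingers (203/357). Going down to grip it.

Emit:
drive_tool([
  {"linear": [0,0,-0.5],"dr": [0,0,0]},
  {"linear": [0,0,-0.45],"dr": [0,0,0]},
  {"linear": [0,0,0],"dr": [0,0,0]},
])

```text
t: 14.7
tool_pos: [0.5425, -0.1787, 0.0339]
eef_rot: [-0.625, 0.781, 0.001, -0.001]
force: [-0.1, 0.2, 0.9]
width: 0.729
```

Emit:
drive_tool([
  {"linear": [0,0,0],"dr": [0,0,0]},
  {"linear": [0,0,0],"dr": [0,0,0]},
  {"linear": [0,0,0],"dr": [0,0,0]},
  {"linear": [0,0,0],"dr": [0,0,0]},
  {"linear": [0,0,0],"dr": [0,0,0]},
  {"linear": [0,0,0],"dr": [0,0,0]},
], claw=-1, grip_force=60)

```text
t: 15.3
tool_pos: [0.5437, -0.1792, 0.0363]
eef_rot: [-0.625, 0.781, -0.0, 0.0]
force: [-1.1, 0.7, 6.1]
width: 0.125
```

Width 0.125 is about 11 mm, so the bar is gripped. Lifting and carrying it over the tin.

Emit:
drive_tool([
  {"linear": [0,0,0.3],"dr": [0,0,0]},
  {"linear": [0,0,0.6],"dr": [0,0,0]},
  {"linear": [0,0,0.8],"dr": [0,0,0]},
  {"linear": [0,0,1],"dr": [0,0,0]},
  {"linear": [0,0,1],"dr": [0,0,0]},
  {"linear": [0,0,1],"dr": [0,0,0]},
  {"linear": [0,0,1],"dr": [0,0,0.2]},
  {"linear": [0,0.3,0],"dr": [0,0,0.3]},
])

```text
t: 16.1
tool_pos: [0.5444, -0.1709, 0.2111]
eef_rot: [-0.64, 0.768, -0.003, 0.002]
force: [0.4, -0.4, -2.6]
width: 0.126
```

Emit:
drive_tool([
  {"linear": [0.04,0.6,0],"dr": [0,0,0.4]},
  {"linear": [0.05,0.8,0],"dr": [0,0,0.4]},
  {"linear": [0.05,0.8,0],"dr": [0,0,0.4]},
  {"linear": [0.05,0.8,0],"dr": [0,0,0.4]},
  {"linear": [0.05,0.8,0],"dr": [0,0,0.4]},
  {"linear": [0.05,0.8,0],"dr": [0,0,0.4]},
  {"linear": [0,0.8,0],"dr": [0,0,0.4]},
  {"linear": [0,0.8,0],"dr": [0,0,0.4]},
])

```text
t: 16.9
tool_pos: [0.5514, 0.0172, 0.2058]
eef_rot: [0.734, -0.679, -0.001, 0.001]
force: [0.4, -0.1, -2.9]
width: 0.124
```

Emit:
drive_tool([
  {"linear": [0,0.8,0],"dr": [0,0,0.4]},
  {"linear": [0,0.8,0],"dr": [0,0,0.4]},
  {"linear": [0,0.5,0],"dr": [0,0,0]},
  {"linear": [0,0.2,0],"dr": [0,0,0]},
  {"linear": [0,0,0],"dr": [0,0,0]},
  {"linear": [0,0,0],"dr": [0,0,0]},
  {"linear": [0,0,0],"dr": [0,0,0]},
])

```text
t: 17.6
tool_pos: [0.5521, 0.0841, 0.2066]
eef_rot: [0.754, -0.657, 0.0, 0.0]
force: [0.7, -0.1, -2.5]
width: 0.119
```

```bash
python3 -c "
from h import *
snapw('w10')
cv2.imwrite('pics/s10.png',vision.capture('scene')[:,:,::-1]);cv2.imwrite('pics/t10.png',vision.capture('top')[:,:,::-1])"
```

```text
17.6 [0.5521 0.0841 0.2066] psi -1.4326 tilt [-1.e-04 -1.e-04 -1.e+00] F [ 0.66 -0.12 -2.53] w 0.119
```

View pics/w10.png

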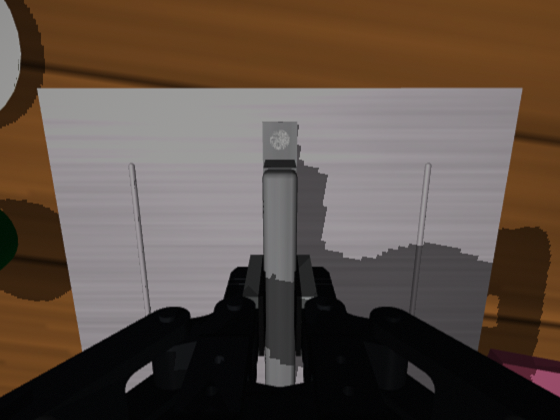

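View pics/s10.png

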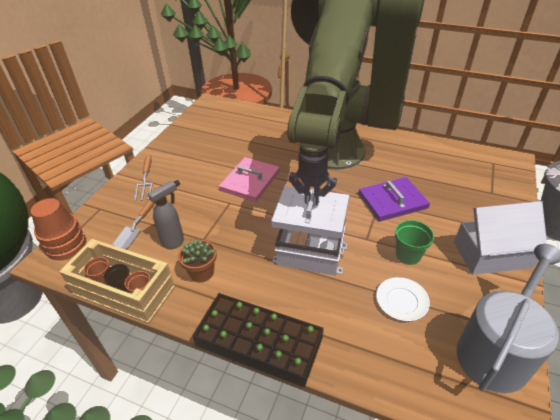

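Lid in hand: far corners (39,88) and (522,88), square to the tool and symmetric about column 280.

```bash
python3 - <<'E'
from h import *
for z in(.192,.1943,.197):
    a=onplane('w10',(38.7,87.7),z);b=onplane('w10',(522,87.7),z); m=(a+b)/2; y=a-b; yaw=np.arctan2(-y[0],y[1])
    print('w',np.linalg.norm(y),'yaw',yaw,'centre',m[:2]-.076*np.array([np.cos(yaw),np.sin(yaw)]))
E
```

```text
w 0.19452603844613164 yaw 0.13838033733492494 centre [0.55243255 0.08394642]
w 0.19169099015594449 yaw 0.13838033733492544 centre [0.55236259 0.08394106]
w 0.18836288998920306 yaw 0.13838033733492539 centre [0.55228045 0.08393477]
```

Emit:
drive_tool([
  {"linear": [0,0.07,0],"dr": [0,0,0.05]},
  {"linear": [0,0,-0.4],"dr": [0,0,0]},
  {"linear": [0,0,-0.7],"dr": [0,0,0]},
  {"linear": [0,0,-0.6],"dr": [0,0,0]},
  {"linear": [0,0,-0.35],"dr": [0,0,0]},
  {"linear": [0,0,0],"dr": [0,0,0]},
  {"linear": [0,0,0],"dr": [0,0,0]},
])

```text
t: 18.45
tool_pos: [0.5523, 0.0871, 0.1455]
eef_rot: [0.756, -0.655, 0.0, -0.0]
force: [0.7, -0.2, -2.5]
width: 0.123
```

```bash
python3 -c "
from h import *
snapw('w11')
a=vision.capture('scene')[:,:,::-1];cv2.imwrite('pics/s11.png',a);cv2.imwrite('pics/s11c.png',cv2.resize(a[170:290,240:380],None,fx=5,fy=5,interpolation=cv2.INTER_CUBIC))"
```

```text
18.45 [0.5523 0.0871 0.1455] psi -1.4274 tilt [ 4.e-04  0.e+00 -1.e+00] F [ 0.71 -0.23 -2.5 ] w 0.123
```

View pics/s11c.png

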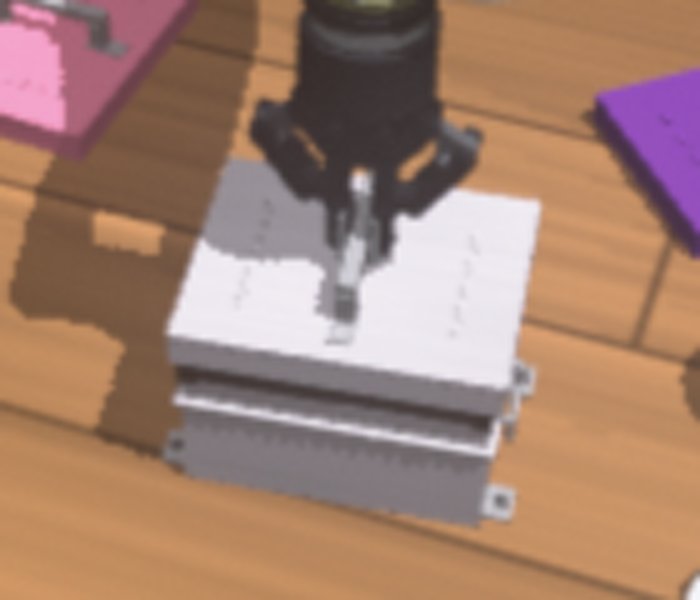

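It looks aligned. Descending slowly and watching the force.

Emit:
drive_tool([
  {"linear": [0,-0.03,-0.2],"dr": [0,0,0]},
  {"linear": [0,0,-0.2],"dr": [0,0,0]},
  {"linear": [0,0,-0.15],"dr": [0,0,0]},
  {"linear": [0,0,0],"dr": [0,0,0]},
])

```text
t: 18.95
tool_pos: [0.5517, 0.0861, 0.1278]
eef_rot: [0.756, -0.655, -0.0, 0.0]
force: [0.4, -0.4, -2.7]
width: 0.125
```

Emit:
drive_tool([
  {"linear": [0,0,-0.1],"dr": [0,0,0]},
  {"linear": [0,0,-0.05],"dr": [0,0,0]},
  {"linear": [0,0,0],"dr": [0,0,0]},
])

```text
t: 19.25
tool_pos: [0.552, 0.0861, 0.124]
eef_rot: [0.756, -0.655, -0.0, 0.0]
force: [0.2, 0.8, -2.1]
width: 0.121
```

Emit:
drive_tool([
  {"linear": [0,0,-0.06],"dr": [0,0,0]},
  {"linear": [0,0,-0.04],"dr": [0,0,0]},
  {"linear": [0,0,0],"dr": [0,0,0]},
])

```text
t: 19.55
tool_pos: [0.552, 0.0861, 0.121]
eef_rot: [0.756, -0.655, -0.0, 0.0]
force: [-0.5, -0.6, -1.8]
width: 0.125
```

Emit:
drive_tool([
  {"linear": [0,0,-0.04],"dr": [0,0,0]},
  {"linear": [0,0,0],"dr": [0,0,0]},
])

```text
t: 19.75
tool_pos: [0.5521, 0.0861, 0.1199]
eef_rot: [0.756, -0.655, -0.0, -0.0]
force: [-0.3, 0.3, -2.3]
width: 0.12
```

Emit:
drive_tool([
  {"linear": [0,0,-0.05],"dr": [0,0,0]},
  {"linear": [0,0,0],"dr": [0,0,0]},
])

```text
t: 19.95
tool_pos: [0.5523, 0.0861, 0.1191]
eef_rot: [0.756, -0.655, 0.0, -0.0]
force: [-1.4, -0.6, 4.4]
width: 0.123
```

Emit:
drive_tool([
  {"linear": [0,0,-0.05],"dr": [0,0,0]},
  {"linear": [0,0,0],"dr": [0,0,0]},
])

```text
t: 20.15
tool_pos: [0.5523, 0.0861, 0.1189]
eef_rot: [0.756, -0.655, 0.0, -0.0]
force: [-11.7, -1.7, 18.8]
width: 0.124
```

The lid is in contact at TCP z 0.119, as expected. Releasing it.

Emit:
drive_tool([
  {"linear": [0,0,0.05],"dr": [0,0,0]},
  {"linear": [0,0,0],"dr": [0,0,0]},
  {"linear": [0,0,0],"dr": [0,0,0]},
  {"linear": [0,0,0],"dr": [0,0,0]},
  {"linear": [0,0,0],"dr": [0,0,0]},
], claw=0.2)

```text
t: 20.65
tool_pos: [0.552, 0.0861, 0.1183]
eef_rot: [0.756, -0.655, -0.0, 0.0]
force: [-0.8, -0.6, 0.7]
width: 0.599
```

Emit:
drive_tool([
  {"linear": [0,0,0.3],"dr": [0,0,0]},
  {"linear": [0,0,0.8],"dr": [0,0,0]},
  {"linear": [0,0,1],"dr": [0,0,0]},
  {"linear": [-0.8,0,1],"dr": [0,0,0]},
  {"linear": [-0.8,0,0.8],"dr": [0,0,0]},
  {"linear": [0,0,0],"dr": [0,0,0]},
  {"linear": [0,0,0],"dr": [0,0,0]},
])

```text
t: 21.35
tool_pos: [0.5042, 0.0862, 0.2363]
eef_rot: [0.756, -0.655, 0.001, -0.001]
force: [0.2, -0.3, 0.1]
width: 0.596
```

```bash
python3 -c "
from h import *
snapw('w12')
a=vision.capture('scene')[:,:,::-1];cv2.imwrite('pics/s12c.png',cv2.resize(a[170:290,240:380],None,fx=5,fy=5,interpolation=cv2.INTER_CUBIC))"
```

```text
21.35 [0.5042 0.0862 0.2363] psi -1.4273 tilt [ 1.7e-03  2.0e-04 -1.0e+00] F [ 0.19 -0.3   0.14] w 0.596
```

View pics/w12.png

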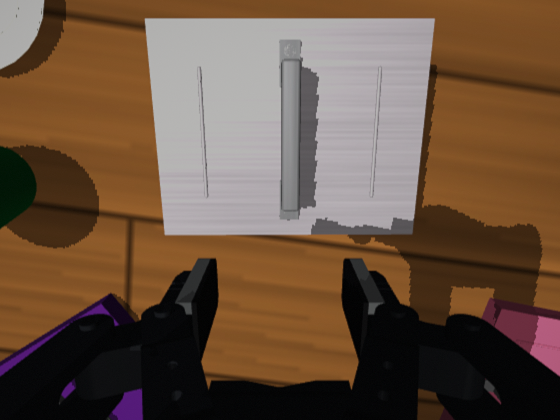

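View pics/s12c.png

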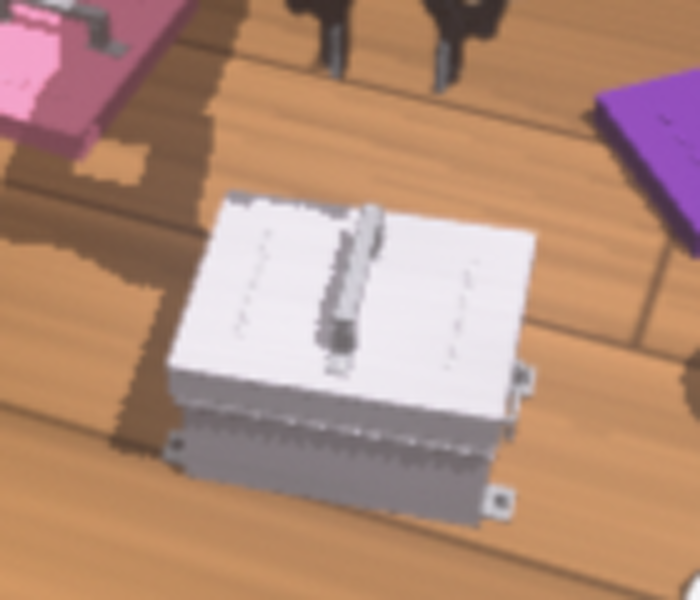

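The lid lies over the tin, with corners (146,19), (434,19), (413,235), (165,235). Working out the press points.

```bash
python3 - <<'E'
from h import *
p=fitrect({'w12':[(146,18.7),(434,18.7),(413,235),(165,235)]},.152,.192,[.552,.086,.107,.142])
c,s=np.cos(p[3]),np.sin(p[3])
for n,(a,b) in dict(A=(-1,1),B=(-1,-1),C=(1,1),D=(1,-1)).items():
    x,y=a*.063,b*.083; print(n,round(p[0]+x*c-y*s,4),round(p[1]+x*s+y*c,4))
E
```

```text
fit [0.5521 0.086  0.1069 0.1445] res [-0.5  0.4  0.9  0.1 -0.4 -0.4  0.1 -0.2]
A 0.4778 0.1591
B 0.5017 -0.0052
C 0.6025 0.1772
D 0.6264 0.013
```

Emit:
drive_tool([
  {"linear": [-0.44,0.8,0],"dr": [0,0,0]},
  {"linear": [-0.44,0.8,0],"dr": [0,0,0]},
  {"linear": [0,0.83,-0.5],"dr": [0,0,0]},
  {"linear": [0,0,-0.9],"dr": [0,0,0]},
  {"linear": [0,0,-0.9],"dr": [0,0,0]},
  {"linear": [0,0,-0.9],"dr": [0,0,0]},
  {"linear": [0,0,-0.7],"dr": [0,0,0]},
  {"linear": [0,0,0],"dr": [0,0,0]},
], claw=-1, grip_force=40)

```text
t: 22.25
tool_pos: [0.4763, 0.1586, 0.115]
eef_rot: [0.756, -0.655, -0.002, 0.003]
force: [-0.0, -0.5, 0.5]
width: 0.006
```

Emit:
drive_tool([
  {"linear": [0,0,-0.1],"dr": [0,0,0]},
  {"linear": [0,0,-0.05],"dr": [0,0,0]},
  {"linear": [0,0,0],"dr": [0,0,0]},
])

```text
t: 22.55
tool_pos: [0.478, 0.1591, 0.1146]
eef_rot: [0.756, -0.655, 0.0, -0.0]
force: [0.1, 0.0, -0.4]
width: 0.0
```

Emit:
drive_tool([
  {"linear": [0,0,-0.1],"dr": [0,0,0]},
  {"linear": [0,0,-0.05],"dr": [0,0,0]},
  {"linear": [0,0,0],"dr": [0,0,0]},
])

```text
t: 22.85
tool_pos: [0.4776, 0.159, 0.1094]
eef_rot: [0.756, -0.655, -0.0, 0.0]
force: [-0.7, 0.2, -0.6]
width: -0.0
```

Emit:
drive_tool([
  {"linear": [0,0,-0.06],"dr": [0,0,0]},
  {"linear": [0,0,0],"dr": [0,0,0]},
])

```text
t: 23.05
tool_pos: [0.4776, 0.159, 0.1075]
eef_rot: [0.756, -0.655, -0.0, 0.0]
force: [0.4, -0.6, 0.9]
width: -0.002
```

Emit:
drive_tool([
  {"linear": [0,0,-0.04],"dr": [0,0,0]},
  {"linear": [0,0,0],"dr": [0,0,0]},
])

```text
t: 23.25
tool_pos: [0.4778, 0.1591, 0.1069]
eef_rot: [0.756, -0.655, 0.0, -0.0]
force: [-2.7, -0.7, 4.9]
width: -0.001
```

Emit:
drive_tool([
  {"linear": [0,0,-0.03],"dr": [0,0,0]},
  {"linear": [0,0,0],"dr": [0,0,0]},
])

```text
t: 23.45
tool_pos: [0.4778, 0.1591, 0.1065]
eef_rot: [0.756, -0.655, 0.0, -0.0]
force: [-6.1, -1.5, 12.7]
width: -0.001
```

Emit:
drive_tool([
  {"linear": [0,0,-0.03],"dr": [0,0,0]},
  {"linear": [0,0,0],"dr": [0,0,0]},
])

```text
t: 23.65
tool_pos: [0.4778, 0.1591, 0.1058]
eef_rot: [0.756, -0.655, 0.0, -0.0]
force: [-6.0, -2.3, 15.7]
width: 0.003
```

Emit:
drive_tool([
  {"linear": [0,0,-0.03],"dr": [0,0,0]},
  {"linear": [0,0,0],"dr": [0,0,0]},
])

```text
t: 23.85
tool_pos: [0.4778, 0.1591, 0.105]
eef_rot: [0.756, -0.655, 0.0, -0.0]
force: [-7.4, -1.3, 15.9]
width: -0.001
```

The gasket slides at about 16 N, as specified. Continuing.

Emit:
drive_tool([
  {"linear": [0,0,-0.03],"dr": [0,0,0]},
  {"linear": [0,0,-0.03],"dr": [0,0,0]},
  {"linear": [0,0,0],"dr": [0,0,0]},
])

```text
t: 24.15
tool_pos: [0.4778, 0.1591, 0.1032]
eef_rot: [0.756, -0.655, 0.0, -0.0]
force: [-8.7, -1.5, 17.1]
width: -0.0
```

Emit:
drive_tool([
  {"linear": [0,0,-0.03],"dr": [0,0,0]},
  {"linear": [0,0,-0.03],"dr": [0,0,0]},
  {"linear": [0,0,0],"dr": [0,0,0]},
])

```text
t: 24.45
tool_pos: [0.4778, 0.1592, 0.1015]
eef_rot: [0.756, -0.655, 0.0, -0.0]
force: [-8.1, -1.3, 17.9]
width: -0.002
```

Emit:
drive_tool([
  {"linear": [0,0,-0.03],"dr": [0,0,0]},
  {"linear": [0,0,0],"dr": [0,0,0]},
])

```text
t: 24.65
tool_pos: [0.4778, 0.1592, 0.1006]
eef_rot: [0.756, -0.655, 0.0, -0.0]
force: [-9.0, -1.0, 17.5]
width: -0.001
```

Emit:
drive_tool([
  {"linear": [0,0,-0.03],"dr": [0,0,0]},
  {"linear": [0,0,0],"dr": [0,0,0]},
])

```text
t: 24.85
tool_pos: [0.4778, 0.1592, 0.1003]
eef_rot: [0.756, -0.655, 0.0, -0.0]
force: [-12.6, -2.1, 26.8]
width: -0.003
```

Corner A reached its stop at 0.1003. Now D.

Emit:
drive_tool([
  {"linear": [0,0,0.6],"dr": [0,0,0]},
  {"linear": [0,0,0.9],"dr": [0,0,0]},
  {"linear": [0,0,0.9],"dr": [0,0,0]},
  {"linear": [0.8,-0.8,0],"dr": [0,0,0]},
  {"linear": [1,-1,0],"dr": [0,0,0]},
  {"linear": [1,-1,0],"dr": [0,0,0]},
  {"linear": [1,-1,0],"dr": [0,0,0]},
  {"linear": [0.75,-0.67,0],"dr": [0,0,0]},
])

```text
t: 25.65
tool_pos: [0.6155, 0.0228, 0.1702]
eef_rot: [0.756, -0.655, 0.0, 0.0]
force: [-0.4, -0.1, 0.6]
width: 0.001
```

Emit:
drive_tool([
  {"linear": [0.4,-0.4,0],"dr": [0,0,0]},
  {"linear": [0,0,-0.6],"dr": [0,0,0]},
  {"linear": [0,0,-0.7],"dr": [0,0,0]},
  {"linear": [0,0,-0.5],"dr": [0,0,0]},
  {"linear": [0,0,0],"dr": [0,0,0]},
  {"linear": [0,0,0],"dr": [0,0,0]},
])

```text
t: 26.25
tool_pos: [0.6263, 0.013, 0.1169]
eef_rot: [0.756, -0.655, 0.0, -0.0]
force: [-0.1, -0.2, 1.5]
width: -0.003
```

Emit:
drive_tool([
  {"linear": [0,0,-0.07],"dr": [0,0,0]},
  {"linear": [0,0,0],"dr": [0,0,0]},
])

```text
t: 26.45
tool_pos: [0.6264, 0.013, 0.1149]
eef_rot: [0.756, -0.655, 0.0, -0.0]
force: [0.5, 1.0, 0.6]
width: -0.001
```

Emit:
drive_tool([
  {"linear": [0,0,-0.05],"dr": [0,0,0]},
  {"linear": [0,0,0],"dr": [0,0,0]},
])

```text
t: 26.65
tool_pos: [0.6262, 0.0129, 0.1129]
eef_rot: [0.756, -0.655, 0.0, -0.0]
force: [-0.3, 1.0, -0.0]
width: 0.002
```

Emit:
drive_tool([
  {"linear": [0,0,-0.05],"dr": [0,0,0]},
  {"linear": [0,0,0],"dr": [0,0,0]},
])

```text
t: 26.85
tool_pos: [0.6261, 0.0129, 0.1111]
eef_rot: [0.756, -0.655, -0.0, 0.0]
force: [0.5, 0.2, 0.5]
width: 0.001
```

Emit:
drive_tool([
  {"linear": [0,0,-0.05],"dr": [0,0,0]},
  {"linear": [0,0,0],"dr": [0,0,0]},
])

```text
t: 27.05
tool_pos: [0.6261, 0.0129, 0.1095]
eef_rot: [0.756, -0.655, -0.0, 0.0]
force: [-0.1, 0.6, 0.2]
width: -0.001
```

Emit:
drive_tool([
  {"linear": [0,0,-0.04],"dr": [0,0,0]},
  {"linear": [0,0,0],"dr": [0,0,0]},
])

```text
t: 27.25
tool_pos: [0.6261, 0.0129, 0.1084]
eef_rot: [0.756, -0.655, -0.0, 0.0]
force: [0.4, -0.2, 0.1]
width: -0.001
```

Emit:
drive_tool([
  {"linear": [0,0,-0.04],"dr": [0,0,0]},
  {"linear": [0,0,0],"dr": [0,0,0]},
])

```text
t: 27.45
tool_pos: [0.6261, 0.0129, 0.1072]
eef_rot: [0.756, -0.655, -0.0, 0.0]
force: [-0.3, 0.7, -0.3]
width: 0.002
```

Emit:
drive_tool([
  {"linear": [0,0,-0.04],"dr": [0,0,0]},
  {"linear": [0,0,0],"dr": [0,0,0]},
])

```text
t: 27.65
tool_pos: [0.6262, 0.0129, 0.1064]
eef_rot: [0.756, -0.655, 0.0, -0.0]
force: [-0.5, -0.2, 2.0]
width: -0.001
```

Emit:
drive_tool([
  {"linear": [0,0,-0.04],"dr": [0,0,0]},
  {"linear": [0,0,0],"dr": [0,0,0]},
])

```text
t: 27.85
tool_pos: [0.6263, 0.0129, 0.1061]
eef_rot: [0.756, -0.655, 0.0, -0.0]
force: [-4.9, 0.1, 9.8]
width: 0.003
```

Emit:
drive_tool([
  {"linear": [0,0,-0.03],"dr": [0,0,0]},
  {"linear": [0,0,0],"dr": [0,0,0]},
])

```text
t: 28.05
tool_pos: [0.6264, 0.0129, 0.1056]
eef_rot: [0.756, -0.655, 0.0, -0.0]
force: [-7.2, -0.4, 13.9]
width: 0.001
```

Emit:
drive_tool([
  {"linear": [0,0,-0.03],"dr": [0,0,0]},
  {"linear": [0,0,0],"dr": [0,0,0]},
])

```text
t: 28.25
tool_pos: [0.6264, 0.0129, 0.1049]
eef_rot: [0.756, -0.655, 0.001, -0.0]
force: [-7.2, -0.5, 15.9]
width: 0.002
```

Emit:
drive_tool([
  {"linear": [0,0,-0.03],"dr": [0,0,0]},
  {"linear": [0,0,-0.03],"dr": [0,0,0]},
  {"linear": [0,0,0],"dr": [0,0,0]},
])

```text
t: 28.55
tool_pos: [0.6265, 0.0129, 0.1032]
eef_rot: [0.756, -0.655, 0.001, -0.0]
force: [-8.0, 0.4, 16.9]
width: -0.002
```

Emit:
drive_tool([
  {"linear": [0,0,-0.03],"dr": [0,0,0]},
  {"linear": [0,0,-0.03],"dr": [0,0,0]},
  {"linear": [0,0,0],"dr": [0,0,0]},
])

```text
t: 28.85
tool_pos: [0.6266, 0.0129, 0.1015]
eef_rot: [0.756, -0.655, 0.001, -0.001]
force: [-6.7, -0.7, 17.1]
width: -0.001
```

Emit:
drive_tool([
  {"linear": [0,0,-0.03],"dr": [0,0,0]},
  {"linear": [0,0,0],"dr": [0,0,0]},
])

```text
t: 29.05
tool_pos: [0.6267, 0.0128, 0.1007]
eef_rot: [0.756, -0.655, 0.001, -0.001]
force: [-7.5, -0.6, 17.6]
width: -0.005
```

Emit:
drive_tool([
  {"linear": [0,0,-0.02],"dr": [0,0,0]},
  {"linear": [0,0,0],"dr": [0,0,0]},
])

```text
t: 29.25
tool_pos: [0.6267, 0.0129, 0.1004]
eef_rot: [0.756, -0.655, 0.001, -0.001]
force: [-8.5, -0.4, 20.2]
width: 0.001
```

Emit:
drive_tool([
  {"linear": [0,0,-0.02],"dr": [0,0,0]},
  {"linear": [0,0,0],"dr": [0,0,0]},
])

```text
t: 29.45
tool_pos: [0.6268, 0.0129, 0.1002]
eef_rot: [0.756, -0.655, 0.001, -0.001]
force: [-11.1, -1.7, 24.5]
width: 0.001
```

Emit:
drive_tool([
  {"linear": [0,0,0.5],"dr": [0,0,0]},
  {"linear": [0,0,0.3],"dr": [0,0,0]},
  {"linear": [-0.9,-0.1,0],"dr": [0,0,0]},
  {"linear": [-0.9,-0.1,0],"dr": [0,0,0]},
  {"linear": [-0.9,-0.2,0],"dr": [0,0,0]},
  {"linear": [-0.9,-0.1,0],"dr": [0,0,0]},
  {"linear": [-0.56,-0.1,0],"dr": [0,0,0]},
  {"linear": [0,0,-0.25],"dr": [0,0,0]},
])

```text
t: 30.25
tool_pos: [0.5007, -0.0053, 0.1149]
eef_rot: [0.756, -0.655, 0.001, -0.0]
force: [0.4, -0.3, 0.0]
width: 0.001
```

Emit:
drive_tool([
  {"linear": [0,0,-0.1],"dr": [0,0,0]},
  {"linear": [0,0,0],"dr": [0,0,0]},
])

```text
t: 30.45
tool_pos: [0.5018, -0.005, 0.1104]
eef_rot: [0.756, -0.655, -0.0, 0.0]
force: [0.5, -0.0, 0.7]
width: -0.001
```

Emit:
drive_tool([
  {"linear": [0,0,-0.05],"dr": [0,0,0]},
  {"linear": [0,0,0],"dr": [0,0,0]},
])

```text
t: 30.65
tool_pos: [0.5016, -0.005, 0.1092]
eef_rot: [0.756, -0.655, -0.0, 0.0]
force: [0.1, -0.0, -0.3]
width: 0.001
```

Emit:
drive_tool([
  {"linear": [0,0,-0.04],"dr": [0,0,0]},
  {"linear": [0,0,0],"dr": [0,0,0]},
])

```text
t: 30.85
tool_pos: [0.5014, -0.005, 0.1081]
eef_rot: [0.756, -0.655, -0.0, 0.0]
force: [0.6, -0.0, 0.5]
width: 0.001
```

Emit:
drive_tool([
  {"linear": [0,0,-0.04],"dr": [0,0,0]},
  {"linear": [0,0,0],"dr": [0,0,0]},
])

```text
t: 31.05
tool_pos: [0.5013, -0.0051, 0.107]
eef_rot: [0.756, -0.655, -0.0, 0.0]
force: [-0.1, 0.5, 0.3]
width: 0.002
```

Emit:
drive_tool([
  {"linear": [0,0,-0.04],"dr": [0,0,0]},
  {"linear": [0,0,0],"dr": [0,0,0]},
])

```text
t: 31.25
tool_pos: [0.5014, -0.0051, 0.1061]
eef_rot: [0.756, -0.655, 0.0, -0.0]
force: [-0.8, -0.5, 1.4]
width: -0.001
```

Emit:
drive_tool([
  {"linear": [0,0,-0.04],"dr": [0,0,0]},
  {"linear": [0,0,0],"dr": [0,0,0]},
])

```text
t: 31.45
tool_pos: [0.5015, -0.0051, 0.1054]
eef_rot: [0.756, -0.655, 0.0, -0.0]
force: [-5.0, 0.7, 10.1]
width: -0.003
```

Emit:
drive_tool([
  {"linear": [0,0,-0.03],"dr": [0,0,0]},
  {"linear": [0,0,-0.03],"dr": [0,0,0]},
  {"linear": [0,0,0],"dr": [0,0,0]},
])

```text
t: 31.75
tool_pos: [0.5015, -0.0051, 0.1038]
eef_rot: [0.756, -0.655, 0.0, -0.0]
force: [-6.1, 0.8, 14.4]
width: 0.003
```

Emit:
drive_tool([
  {"linear": [0,0,-0.03],"dr": [0,0,0]},
  {"linear": [0,0,-0.03],"dr": [0,0,0]},
  {"linear": [0,0,0],"dr": [0,0,0]},
])

```text
t: 32.05
tool_pos: [0.5015, -0.0051, 0.1021]
eef_rot: [0.756, -0.655, 0.0, -0.0]
force: [-6.3, -0.8, 13.7]
width: 0.0
```

Emit:
drive_tool([
  {"linear": [0,0,-0.03],"dr": [0,0,0]},
  {"linear": [0,0,0],"dr": [0,0,0]},
])

```text
t: 32.25
tool_pos: [0.5016, -0.0051, 0.1012]
eef_rot: [0.756, -0.655, 0.0, -0.0]
force: [-6.4, -0.8, 14.2]
width: -0.0
```

Emit:
drive_tool([
  {"linear": [0,0,-0.03],"dr": [0,0,0]},
  {"linear": [0,0,0],"dr": [0,0,0]},
])

```text
t: 32.45
tool_pos: [0.5016, -0.0052, 0.1003]
eef_rot: [0.756, -0.655, 0.0, -0.0]
force: [-5.2, 0.3, 14.7]
width: -0.0
```

Emit:
drive_tool([
  {"linear": [0,0,-0.03],"dr": [0,0,0]},
  {"linear": [0,0,0],"dr": [0,0,0]},
])

```text
t: 32.65
tool_pos: [0.5016, -0.0051, 0.0999]
eef_rot: [0.756, -0.655, 0.0, -0.0]
force: [-9.1, -0.2, 22.4]
width: 0.0
```

Emit:
drive_tool([
  {"linear": [0,0,-0.015],"dr": [0,0,0]},
  {"linear": [0,0,0],"dr": [0,0,0]},
])

```text
t: 32.85
tool_pos: [0.5017, -0.0051, 0.0998]
eef_rot: [0.756, -0.655, 0.001, -0.0]
force: [-11.9, 0.2, 25.9]
width: -0.003
```

B is seated at 0.0998. Now C.

Emit:
drive_tool([
  {"linear": [0,0,0.6],"dr": [0,0,0]},
  {"linear": [0,0,0.9],"dr": [0,0,0]},
  {"linear": [0,0,0.9],"dr": [0,0,0]},
  {"linear": [0.4,0.8,0],"dr": [0,0,0]},
  {"linear": [0.6,1,0],"dr": [0,0,0]},
  {"linear": [0.6,1,0],"dr": [0,0,0]},
  {"linear": [0.6,1,0],"dr": [0,0,0]},
  {"linear": [0.6,1,0],"dr": [0,0,0]},
])

```text
t: 33.65
tool_pos: [0.5859, 0.1402, 0.1698]
eef_rot: [0.756, -0.655, -0.0, 0.0]
force: [0.1, -0.5, 1.3]
width: 0.001
```

Emit:
drive_tool([
  {"linear": [0.56,1,0],"dr": [0,0,0]},
  {"linear": [0,0.28,-0.3],"dr": [0,0,0]},
  {"linear": [0,0,-0.7],"dr": [0,0,0]},
  {"linear": [0,0,-0.7],"dr": [0,0,0]},
  {"linear": [0,0,-0.2],"dr": [0,0,0]},
  {"linear": [0,0,0],"dr": [0,0,0]},
  {"linear": [0,0,0],"dr": [0,0,0]},
])

```text
t: 34.35
tool_pos: [0.6025, 0.1772, 0.1139]
eef_rot: [0.756, -0.655, 0.0, -0.0]
force: [0.2, 0.2, 0.1]
width: -0.001
```

Emit:
drive_tool([
  {"linear": [0,0,-0.05],"dr": [0,0,0]},
  {"linear": [0,0,-0.04],"dr": [0,0,0]},
  {"linear": [0,0,0],"dr": [0,0,0]},
])

```text
t: 34.65
tool_pos: [0.6022, 0.1773, 0.1104]
eef_rot: [0.756, -0.655, 0.0, -0.0]
force: [-0.2, -0.7, 0.3]
width: 0.0
```

Emit:
drive_tool([
  {"linear": [0,0,-0.04],"dr": [0,0,0]},
  {"linear": [0,0,0],"dr": [0,0,0]},
])

```text
t: 34.85
tool_pos: [0.6021, 0.1773, 0.1089]
eef_rot: [0.756, -0.655, -0.0, 0.0]
force: [-0.3, -0.2, -0.4]
width: 0.001
```

Emit:
drive_tool([
  {"linear": [0,0,-0.04],"dr": [0,0,0]},
  {"linear": [0,0,0],"dr": [0,0,0]},
])

```text
t: 35.05
tool_pos: [0.6022, 0.1774, 0.1078]
eef_rot: [0.756, -0.655, 0.0, -0.0]
force: [0.7, 0.9, 0.2]
width: -0.001
```

Emit:
drive_tool([
  {"linear": [0,0,-0.04],"dr": [0,0,0]},
  {"linear": [0,0,0],"dr": [0,0,0]},
])

```text
t: 35.25
tool_pos: [0.6024, 0.1774, 0.1075]
eef_rot: [0.756, -0.655, 0.0, -0.0]
force: [-2.5, -0.9, 7.1]
width: 0.002
```

Emit:
drive_tool([
  {"linear": [0,0,-0.04],"dr": [0,0,0]},
  {"linear": [0,0,0],"dr": [0,0,0]},
])

```text
t: 35.45
tool_pos: [0.6024, 0.1775, 0.1067]
eef_rot: [0.756, -0.655, 0.0, -0.0]
force: [-5.8, -1.2, 11.9]
width: 0.003
```

Emit:
drive_tool([
  {"linear": [0,0,-0.04],"dr": [0,0,0]},
  {"linear": [0,0,0],"dr": [0,0,0]},
])

```text
t: 35.65
tool_pos: [0.6024, 0.1775, 0.1056]
eef_rot: [0.756, -0.655, 0.0, -0.0]
force: [-5.1, -2.3, 13.0]
width: -0.0
```

Emit:
drive_tool([
  {"linear": [0,0,-0.03],"dr": [0,0,0]},
  {"linear": [0,0,-0.03],"dr": [0,0,0]},
  {"linear": [0,0,0],"dr": [0,0,0]},
])

```text
t: 35.95
tool_pos: [0.6024, 0.1775, 0.1039]
eef_rot: [0.756, -0.655, 0.0, -0.001]
force: [-5.9, -0.1, 12.3]
width: -0.0
```

Emit:
drive_tool([
  {"linear": [0,0,-0.03],"dr": [0,0,0]},
  {"linear": [0,0,-0.03],"dr": [0,0,0]},
  {"linear": [0,0,0],"dr": [0,0,0]},
])

```text
t: 36.25
tool_pos: [0.6024, 0.1775, 0.1021]
eef_rot: [0.756, -0.655, 0.0, -0.001]
force: [-6.0, -1.1, 13.1]
width: -0.002
```

Emit:
drive_tool([
  {"linear": [0,0,-0.03],"dr": [0,0,0]},
  {"linear": [0,0,0],"dr": [0,0,0]},
])

```text
t: 36.45
tool_pos: [0.6024, 0.1775, 0.1012]
eef_rot: [0.756, -0.655, 0.0, -0.001]
force: [-5.6, -0.8, 13.0]
width: 0.0
```

Emit:
drive_tool([
  {"linear": [0,0,-0.03],"dr": [0,0,0]},
  {"linear": [0,0,0],"dr": [0,0,0]},
])

```text
t: 36.65
tool_pos: [0.6024, 0.1775, 0.1004]
eef_rot: [0.756, -0.655, 0.0, -0.001]
force: [-5.7, -0.2, 13.2]
width: 0.002
```

Emit:
drive_tool([
  {"linear": [0,0,-0.03],"dr": [0,0,0]},
  {"linear": [0,0,0],"dr": [0,0,0]},
])

```text
t: 36.85
tool_pos: [0.6024, 0.1776, 0.0999]
eef_rot: [0.756, -0.655, 0.0, -0.001]
force: [-7.6, -1.9, 17.1]
width: -0.003
```

Emit:
drive_tool([
  {"linear": [0,0,-0.015],"dr": [0,0,0]},
  {"linear": [0,0,0],"dr": [0,0,0]},
])

```text
t: 37.05
tool_pos: [0.6025, 0.1776, 0.0998]
eef_rot: [0.756, -0.655, 0.0, -0.001]
force: [-9.9, -1.7, 20.5]
width: 0.002
```

All four reached their stop. Re-touching A and D to check they stayed down.

Emit:
drive_tool([
  {"linear": [0,0,0.5],"dr": [0,0,0]},
  {"linear": [0,0,0.3],"dr": [0,0,0]},
  {"linear": [-0.9,-0.1,0],"dr": [0,0,0]},
  {"linear": [-0.9,-0.1,0],"dr": [0,0,0]},
  {"linear": [-0.9,-0.2,0],"dr": [0,0,0]},
  {"linear": [-0.9,-0.1,0],"dr": [0,0,0]},
  {"linear": [-0.56,-0.1,0],"dr": [0,0,0]},
  {"linear": [0,0,-0.3],"dr": [0,0,0]},
])

```text
t: 37.85
tool_pos: [0.4768, 0.1594, 0.1136]
eef_rot: [0.756, -0.655, 0.001, -0.001]
force: [-0.3, -0.5, -0.0]
width: 0.001
```

Emit:
drive_tool([
  {"linear": [0,0,-0.15],"dr": [0,0,0]},
  {"linear": [0,0,-0.1],"dr": [0,0,0]},
  {"linear": [0,0,0],"dr": [0,0,0]},
])

```text
t: 38.15
tool_pos: [0.4777, 0.1593, 0.1043]
eef_rot: [0.756, -0.655, -0.0, 0.0]
force: [-0.3, -0.1, 0.2]
width: 0.0
```

Emit:
drive_tool([
  {"linear": [0,0,-0.06],"dr": [0,0,0]},
  {"linear": [0,0,0],"dr": [0,0,0]},
])

```text
t: 38.35
tool_pos: [0.4775, 0.1593, 0.103]
eef_rot: [0.756, -0.655, -0.0, 0.0]
force: [-0.1, 1.0, -0.4]
width: 0.001
```

Emit:
drive_tool([
  {"linear": [0,0,-0.05],"dr": [0,0,0]},
  {"linear": [0,0,0],"dr": [0,0,0]},
])

```text
t: 38.55
tool_pos: [0.4774, 0.1593, 0.1016]
eef_rot: [0.756, -0.655, -0.0, 0.0]
force: [0.2, -0.4, -0.4]
width: -0.001
```

Emit:
drive_tool([
  {"linear": [0,0,-0.04],"dr": [0,0,0]},
  {"linear": [0,0,0],"dr": [0,0,0]},
])

```text
t: 38.75
tool_pos: [0.4773, 0.1593, 0.1004]
eef_rot: [0.756, -0.655, -0.0, 0.0]
force: [-0.7, -0.0, 0.4]
width: 0.0
```

Emit:
drive_tool([
  {"linear": [0,0,-0.04],"dr": [0,0,0]},
  {"linear": [0,0,0],"dr": [0,0,0]},
])

```text
t: 38.95
tool_pos: [0.4775, 0.1593, 0.0999]
eef_rot: [0.756, -0.655, 0.0, -0.0]
force: [-3.1, -0.2, 7.9]
width: 0.004
```

Emit:
drive_tool([
  {"linear": [0,0,-0.03],"dr": [0,0,0]},
  {"linear": [0,0,0],"dr": [0,0,0]},
])

```text
t: 39.15
tool_pos: [0.4776, 0.1594, 0.0998]
eef_rot: [0.756, -0.655, 0.0, -0.0]
force: [-9.1, -2.0, 18.6]
width: 0.003
```

Emit:
drive_tool([
  {"linear": [0,0,0.6],"dr": [0,0,0]},
  {"linear": [0,0,0.9],"dr": [0,0,0]},
  {"linear": [0,0,0.9],"dr": [0,0,0]},
  {"linear": [0.8,-0.8,0],"dr": [0,0,0]},
  {"linear": [1,-1,0],"dr": [0,0,0]},
  {"linear": [1,-1,0],"dr": [0,0,0]},
  {"linear": [1,-1,0],"dr": [0,0,0]},
  {"linear": [0.75,-0.67,0],"dr": [0,0,0]},
])

```text
t: 39.95
tool_pos: [0.6151, 0.0231, 0.1702]
eef_rot: [0.756, -0.655, 0.0, 0.0]
force: [0.3, 1.3, 0.3]
width: 0.002
```

Emit:
drive_tool([
  {"linear": [0.4,-0.4,0],"dr": [0,0,0]},
  {"linear": [0,0,-0.6],"dr": [0,0,0]},
  {"linear": [0,0,-0.7],"dr": [0,0,0]},
  {"linear": [0,0,-0.6],"dr": [0,0,0]},
  {"linear": [0,0,-0.25],"dr": [0,0,0]},
  {"linear": [0,0,0],"dr": [0,0,0]},
])

```text
t: 40.55
tool_pos: [0.6255, 0.0133, 0.105]
eef_rot: [0.756, -0.655, -0.001, 0.001]
force: [0.7, 0.3, 0.4]
width: 0.001
```

Emit:
drive_tool([
  {"linear": [0,0,-0.05],"dr": [0,0,0]},
  {"linear": [0,0,0],"dr": [0,0,0]},
])

```text
t: 40.75
tool_pos: [0.6262, 0.0132, 0.1053]
eef_rot: [0.756, -0.655, 0.001, -0.0]
force: [-0.2, -0.7, -0.6]
width: -0.003
```

Emit:
drive_tool([
  {"linear": [0,0,-0.05],"dr": [0,0,0]},
  {"linear": [0,0,0],"dr": [0,0,0]},
])

```text
t: 40.95
tool_pos: [0.6259, 0.0133, 0.1032]
eef_rot: [0.756, -0.655, 0.0, -0.0]
force: [0.1, -0.5, 0.0]
width: 0.001
```

Emit:
drive_tool([
  {"linear": [0,0,-0.03],"dr": [0,0,0]},
  {"linear": [0,0,0],"dr": [0,0,0]},
])

```text
t: 41.15
tool_pos: [0.6258, 0.0133, 0.102]
eef_rot: [0.756, -0.655, -0.0, 0.0]
force: [-0.2, -0.2, -1.0]
width: 0.001
```

Emit:
drive_tool([
  {"linear": [0,0,-0.04],"dr": [0,0,0]},
  {"linear": [0,0,0],"dr": [0,0,0]},
])

```text
t: 41.35
tool_pos: [0.6258, 0.0133, 0.1006]
eef_rot: [0.756, -0.655, -0.0, 0.0]
force: [-0.3, -0.6, 0.1]
width: -0.005
```

Emit:
drive_tool([
  {"linear": [0,0,-0.04],"dr": [0,0,0]},
  {"linear": [0,0,0],"dr": [0,0,0]},
])

```text
t: 41.55
tool_pos: [0.626, 0.0132, 0.1]
eef_rot: [0.756, -0.655, 0.0, -0.0]
force: [-2.3, -0.4, 4.7]
width: 0.002
```

Emit:
drive_tool([
  {"linear": [0,0,-0.03],"dr": [0,0,0]},
  {"linear": [0,0,0],"dr": [0,0,0]},
])

```text
t: 41.75
tool_pos: [0.626, 0.0132, 0.1]
eef_rot: [0.756, -0.655, 0.0, -0.0]
force: [-5.3, -1.2, 12.3]
width: 0.002
```

A and D are both at 0.100. Retreating and taking a final look.

Emit:
drive_tool([
  {"linear": [0,0,0.6],"dr": [0,0,0]},
  {"linear": [0,0,1],"dr": [0,0,0]},
  {"linear": [0,0,1],"dr": [0,0,0]},
  {"linear": [-1,0,1],"dr": [0,0,0]},
  {"linear": [-1,0.5,1],"dr": [0,0,0]},
  {"linear": [-1,0.5,0.5],"dr": [0,0,0]},
  {"linear": [-0.8,1,0],"dr": [0,0,0]},
  {"linear": [-0.5,0.5,0],"dr": [0,0,0]},
])

```text
t: 42.55
tool_pos: [0.4955, 0.0896, 0.2525]
eef_rot: [0.756, -0.654, 0.0, -0.001]
force: [0.8, -0.1, 0.7]
width: 0.0
```

Emit:
drive_tool([
  {"linear": [0,0,0],"dr": [0,0,0]},
  {"linear": [0,0,0],"dr": [0,0,0]},
])

```text
t: 42.75
tool_pos: [0.497, 0.0882, 0.2519]
eef_rot: [0.756, -0.654, 0.0, -0.0]
force: [-0.3, -0.0, 0.3]
width: 0.002
```

```bash
python3 -c "
from h import *
snapw('w13')
a=vision.capture('scene')[:,:,::-1];cv2.imwrite('pics/s13.png',a);w=cv2.imread('pics/w13.png')
cv2.imwrite('pics/s13c.png',np.hstack([cv2.resize(a[170:290,240:380],(420,360),interpolation=cv2.INTER_CUBIC),cv2.resize(w,(370,360))]))
cv2.imwrite('pics/t13.png',vision.capture('top')[:,:,::-1])"
```

```text
42.75 [0.497  0.0882 0.2519] psi -1.4267 tilt [ 6.e-04 -1.e-04 -1.e+00] F [-0.33 -0.01  0.25] w 0.002
```

View pics/s13c.png

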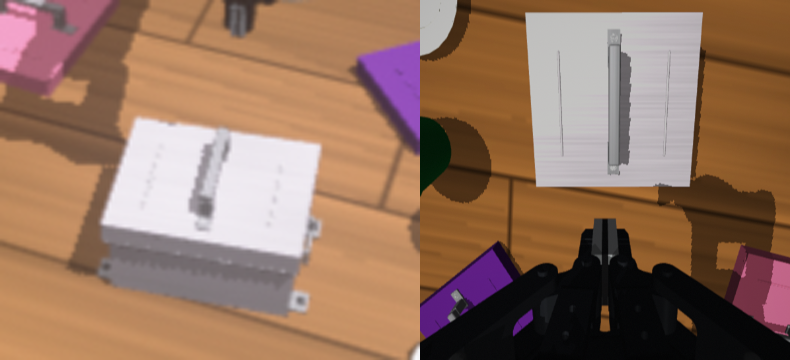

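View pics/s13.png

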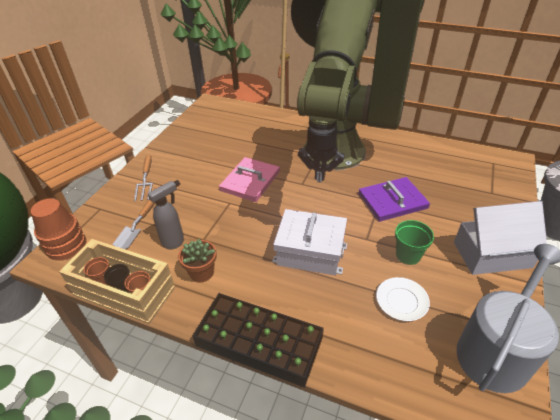

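The lid sits evenly just above the bead all round, the bystanders are in their original places, and the gripper is clear. Handing in.

```bash
python3 -c "
from rig import workorder
print(workorder.sign_off())"
```

```text
the job is handed in; nothing more can be done
None
```

The job is done and handed in at about 43 s; sign-off gives no verdict, so these are my own checks. I stood the carton in the tin beside the jar, set the silver lid on by its handle, and pressed corners A, D, B and C home one at a time.

- **Pressing:** each corner slid down at about 13–18 N and stopped at a fingertip height of 99.8–100.3 mm (limit 102.2). The highest upward force I read was 27 N, against a dent limit of 62 N.
- **Re-check:** I touched A and D again after the last press and both were still at 100 mm. I did not re-touch B and C.
- **Placement:** before pressing, the lid measured within about 1 mm and 0.003 rad of my measured tin position. I did not measure it again afterwards, but in the last pictures it looks square and sits evenly just above the bead.
- **Surroundings:** the bystanders and the coloured lids look unmoved, and the gripper is clear. The jar and carton were upright in the last view before the lid went on; they cannot be seen now.
- **Disagreement:** while pressing I also read a sideways force of up to about 13 N along x, but the lid did not visibly shift.

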